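# Open the cutter chest by its paddle latch

## Task

Open the aluminium cutter chest that is bolted to the bench: lift its paddle handle to draw back the hidden pawl, swing the lid up with it, and bring the lid gently back until it rests against the rubber buffer behind the chest, with the paddle let down again. Do not force the latch, the lid or the buffer, and leave the other things on the bench alone.

Things in the scene. Friction and masses are not known exactly. Their poses are not given: they have to be found in the camera images.
- toolbox: Aluminium cutter chest bolted to the bench: 205 deep (x), 340 wide (y), 130 mm high when shut: a tub 82 mm high under a pan-shaped lid 48 mm deep (3 mm sheet, flat top, skirt all round). Origin: centre of its underside; x points from its front (robot side) to its hinged back, y along its width, z up. The lid's hinge lies at x +102, z 130; the paddle is at y 0.
- lid (a joint): Lid's angle about its back top edge, rad: 0 shut, grows as the front swings up and back. Its hinges are counterbalanced and stiff: it stays where it is left; moving it up takes 3 to 5 N at the paddle's lip, 1 to 3 N at its front edge. Shut, a hidden pawl inside its front edge holds it, with 2 mm of play. Its outer face meets the rubber buffer somewhere from 1.24 to 1.62 rad; where must be felt.
- paddle (a joint): Angle of the paddle handle against the lid, rad: 0 flat, flush with the lid's top; grows as its front lip lifts; firm stop at 0.8. Its return spring takes 4 N at the lip to start, 8 N at the stop, and lays it flat again when let go. The pawl is clear of its strike from about 0.65 rad.
- paddle_lip (a point): Middle of the lowest edge of the paddle's front lip. Paddle: dark steel plate, 63 mm from pivot to lip, 84 wide, 4 thick, over the rear of a recessed steel pan in the middle of the lid's top; its lip is turned down 4.5 mm (a 6 mm bead). Moves with the paddle. With all shut it is 121 mm above the bench, 31 mm in front of the chest's centre.
- pan_floor (a point): Point on the flat floor of the recessed pan, 5 mm in front of the lip and 40 mm below the lid's top (31 mm below the lip's lowest edge); moves with the lid. In front of the lip the pan is open for fingers, 57 mm long, 110 wide; the floor runs back under the whole paddle; 25 mm in front of the lip it turns into a ramp that climbs at 51 degrees to the lid's top.
- paddle_pivot (a point): Middle of the paddle's pivot pin, 63 mm behind the lip, 2 mm below the lid's top, axis along the chest's y; 70 mm in front of the lid's hinge.
- lid_hinge (a point): Middle of the lid's hinge axis (along the chest's y), at the back edge of the lid's flat top. Shut, the lip lies 133 mm in front of it, the lid's front edge 205 mm.
- lid_front (a point): Middle of the lower front edge of the lid's 3 mm skirt, 205 mm in front of the hinge and 48 mm below the lid's top in the lid's own axes; moves with the lid. Behind the skirt the lid is hollow, but in the middle 113 mm the pan's underside (43 mm below the lid's top) and, under it, the 30 mm wide pawl (to 64 mm, reaching forward to the skirt) fill it.
- lid_rest: Dark steel bracket on the bench behind the chest's left part: an upright strap 40 wide, 262 mm high, with a rubber buffer, 24 mm across, on a screw at 230 mm height pointing at the chest. The buffer stands 31 to 68 mm in front of the strap, differently each time, not measured. Origin: foot of the strap, 137 mm behind and 120 mm left (+y) of the chest's origin.
- glue_bottle: Bystander: white glue bottle, 52 across, 150 mm high, beside the chest. Origin: centre of its underside.
- screw_jar: Bystander: glass screw jar, 68 across, 85 mm high, on the chest's other side. Origin: centre of its underside.
- sanding_block: Bystander: cork sanding block 60 x 115 x 28 mm, lying in front of the chest. Origin: centre of its underside.
- screwdriver: Bystander: screwdriver lying on the left front of the bench. Origin: its underside, along its length.
- mug: Bystander: white mug, 84 across, 95 mm high, back left. Origin: centre of its underside.
- cam_clamp: Bystander: wooden cam clamp with a 200 mm steel bar, lying back right. Origin: underside of the bar's middle.
- pickup_ring: Bystander: black plastic pickup frame 90 x 46 x 8 mm, lying front right. Origin: centre of its underside.

How it is judged:
By the outcome, as a careful person would: the job done as asked, in the order asked, and still so for the second after the job is handed in, with the robot touching nothing.
It also fails if it takes over 72 s, if anything falls off the work surface, if the arm or the gripper's body presses on something with over 40 N, if the wrist force passes 120 N, or if a joint passes its speed limit or range.

## Robot

A 6-joint arm with a two-finger parallel gripper is mounted at the origin on the work surface. World frame = base frame: x ahead of the robot, y to its left, z up, the work surface at z = 0. Lengths are in m, angles in degrees, forces in N, time in s.
With the tool pointing down it reaches from about 0.4 to 0.825 m from the base axis. Payload 7 kg.
Tool frame: the origin (TCP) lies on the centre line of the jaws, within the pads' length; the fingertips stand 17 mm ahead of it and the grasp point (between the pads) lies 2 mm behind it; y points along the fingers, z is the direction in which the jaws open and shut, and the axes are right-handed (so a half turn about y gives the same grasp; the last joint's range is limited). The gripper opens to 88 mm and grips with 3 to 60 N. Pads are 19 mm wide; open, the fingers measure 130 mm over their backs; the gripper's body (78 mm by 193 mm) begins 47 mm behind the grasp point.
Start: joints at [90.82, 20.546, 0.682, 0, -70.136, -16.507], TCP at [0.183, 0.65, 0.244] pointing down, gripper open.
Joint ranges: [-176.03, 176.03], [-82.01, 121.73], [-58.28, 71.71], [-173.87, 95.51], [-174.79, -0.11], [-173.66, 173.66]. Speed limits (degrees/s): [136.94, 136.94, 172.46, 180, 180, 180].

## Interface

Orientations are given as [roll, pitch, yaw] about the fixed x, y, z axes, in that order (R = Rz(yaw) Ry(pitch) Rx(roll)).
In Python, from plant import r, capture, camera_info gives the robot as it stands. The module is installed in compiled form; this text tells all that it offers.
- The arm moves only by the tool apply_moves, never from a script. Its argument "deltas" is a list of rows, each an object of numbers: "tx", "ty", "tz": the shift along the tool's x, y, z in m; "turn": the turn about the tool's y in rad; "gripper": the finger opening in m, from 0 to 0.0876. A call has 1 to 5 rows; each row is the pose to reach, as a shift and turn from the pose commanded when the call began, along the tool's axes at that moment; what a row does not reach only later rows make up. A row lasts 1/10 s, in which the tool goes at most 50 mm and 8.59 degrees, less where a joint would pass 70% of its speed; a pose out of reach is approached as far as the arm can. A call with a gripper value outside its range is refused whole. The fingers move at their own pace and stop on an object; "newtons" is the grip in N (left out, the last holds). Time passes only in rows, so rows that repeat a pose let the fingers close. It gives the time, the measured TCP pose, the force and the opening at its end, in the units of the state.
- r.get_state(): the state, without advancing time (a new reading comes with each control period).
- capture(name): name is "scene" or "top" or "wrist"; returns (picture, depth): 420x560x3 uint8, red, green, blue; 420x560 float32, m along the optical axis (not along the pixel's ray), 0 where there is no reading.
- camera_info(name): a dict with "K" (3x3 intrinsics, pixels), "eye" and "orientation" of the camera in the world; the wrist camera has in their place "tool_from_camera" (4x4, takes a point from camera to tool coordinates, whose origin is the TCP and whose axes are the tool frame's). Camera axes: x right, y up, looking along -z (the intrinsics and any distortion apply to the point x, -y, -z); pixel columns grow to the right and rows downward; lengths in m; the calibration is good to about 2 mm. A picture is of the moment at which its call begins: read the wrist's pose just before it. camera_info takes no time and is no camera call.
- r.close_job(): hands the job in, once; it reports no verdict.
The state is a dict: "time_s": time; "joints": joint angles; "qd": joint speeds; "joint_torque": joint torques, N m; "tcp_pos": TCP position; "eef_rot": TCP orientation; "contact_force": force on the tool from outside, world axes, zero at the start; "moment": the same for the moment, N m; "gripper_width": finger opening in m.
Only numpy, scipy, OpenCV 4.12 (cv2) and the standard library are available. Lean on these libraries where they do the work, as an engineer would, in place of code of your own. Each camera call takes 0.05 s, during which the arm holds its last target.

## Working session

There is one attempt and no reset: what is moved stays moved. The work goes in short steps, Python scripts to look and compute and a tool call to move; the robot and the scene stay as the last step left them, time stands still between calls to the robot, and variables do not carry over. Pictures are saved under pics/ and viewed, and the job is handed in when it is done.

Besides the shell and the picture viewer there is one more tool, called after "Emit:" as name(argument=value, ...), one argument or row to a line, values as JSON. apply_moves: Moves the arm, as the interface text tells. Its arguments: {"type":"object","properties":{"deltas":{"type":"array","items":{"type":"object","properties":{"tx":{"type":"number"},"ty":{"type":"number"},"tz":{"type":"number"},"turn":{"type":"number"},"gripper":{"type":"number"}}}},"newtons":{"type":"number"}},"required":["deltas"]}

```bash
mkdir -p pics; ls; python3 - <<'E'
from plant import r,capture,camera_info
import cv2,numpy as np
print(r.get_state())
for n in ["scene","top","wrist"]:
    print(n,camera_info(n))
    p,d=capture(n); cv2.imwrite(f"pics/{n}0.png",p[:,:,::-1]); np.save(f"pics/{n}0.npy",d)
E
```

```text
pics
{'time_s': 0.0, 'joints': array([ 9.08187610e+01,  2.05899688e+01,  6.34288849e-01, -2.24213970e-02,
       -7.01340301e+01, -1.65057468e+01]), 'qd': array([-0.05051435,  0.000202  ,  0.02618403,  0.03957406,  0.04065774,
       -0.04390164]), 'joint_torque': array([-6.90718957e-05, -5.82713342e+01,  2.93061268e+01,  6.99731871e+00,
        6.87642954e-03, -1.63073105e-04]), 'tcp_pos': array([0.18240586, 0.64941527, 0.24263587]), 'eef_rot': array([-8.99079978e+01,  5.28136629e-03,  1.64305383e+02]), 'contact_force': array([ 0.01833242,  0.339999  , -0.46215147]), 'moment': array([ 0.01049725, -0.03686184, -0.01691005]), 'gripper_width': 0.08754500046969552}
scene {'K': array([[470.18399896,   0.        , 281.60209122],
       [  0.        , 470.18399896, 212.50393762],
       [  0.        ,   0.        ,   1.        ]]), 'eye': array([ 0.90423381, -0.73235254,  1.14898638]), 'orientation': array([38.15193633, -0.46698697, 28.50377109])}
top {'K': array([[457.07808342,   0.        , 284.60567299],
       [  0.        , 457.07808342, 202.56396698],
       [  0.        ,   0.        ,   1.        ]]), 'eye': array([ 0.45573525, -0.01531067,  1.25527562]), 'orientation': array([  2.55299612,   0.9391758 , -89.49521606])}
wrist {'K': array([[351.37142738,   0.        , 280.29575425],
       [  0.        , 351.37142738, 204.47820746],
       [  0.        ,   0.        ,   1.        ]]), 'tool_from_camera': array([[-3.52891071e-05, -9.67001651e-01, -2.54770105e-01,
        -6.83240337e-02],
       [-2.94690687e-04,  2.54770104e-01, -9.67001607e-01,
        -1.40037362e-01],
       [ 9.99999956e-01,  4.09537541e-05, -2.93956990e-04,
         4.15693261e-04],
       [ 0.00000000e+00,  0.00000000e+00,  0.00000000e+00,
         1.00000000e+00]])}
```

View pics/scene0.png

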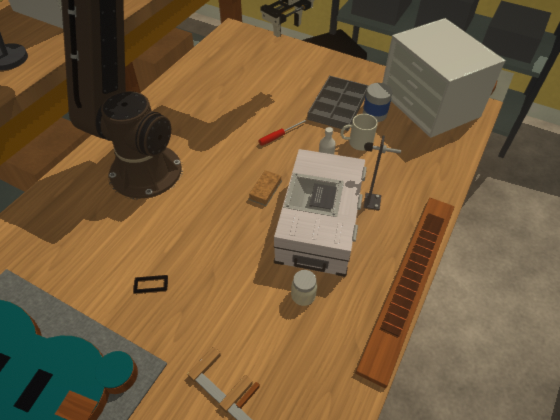

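View pics/top0.png

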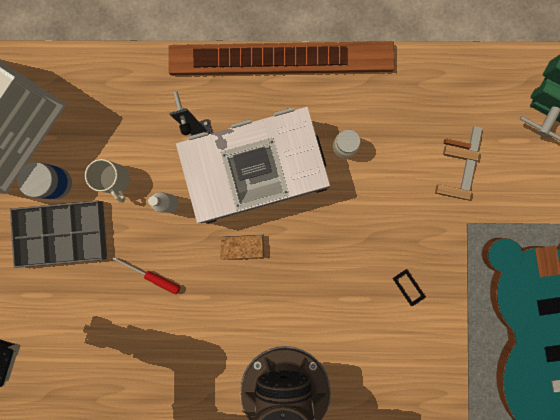

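View pics/wrist0.png

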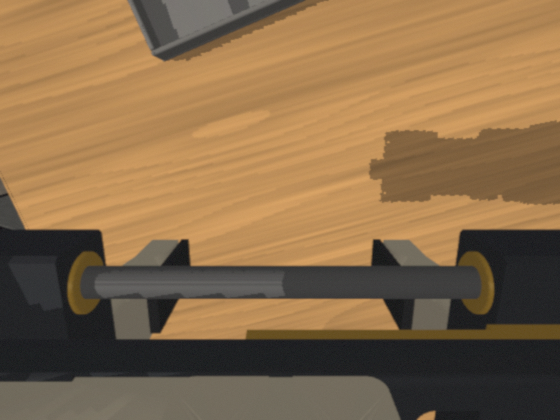

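The top view shows the chest centred near (255,165), yawed about 15°, with its hinge away from the robot. The paddle is at (252,163). The buffer bracket is at (190,120), the bottle at (160,203) and the jar at (347,145). Next I'll measure the chest pose.

```bash
cat > h.py <<'E'
import numpy as np,cv2
from plant import r,capture,camera_info
from scipy.spatial.transform import Rotation as R
def cam(n):
    i=camera_info(n); return i['K'],np.array(i['eye']),R.from_euler('xyz',i['orientation'],degrees=True).as_matrix()
def dirs(n,uv):
    K,e,M=cam(n); uv=np.atleast_2d(uv).astype(float)
    d=np.c_[(uv[:,0]-K[0,2])/K[0,0],-(uv[:,1]-K[1,2])/K[1,1],-np.ones(len(uv))]
    return e,d@M.T
def onz(n,uv,z):
    e,d=dirs(n,uv); return e+d*((z-e[2])/d[:,2])[:,None]
def cloud(n,dep):
    h,w=dep.shape; v,u=np.mgrid[0:h,0:w]
    e,d=dirs(n,np.c_[u.ravel(),v.ravel()]); return (e+d*dep.ravel()[:,None]).reshape(h,w,3)
def tri(ea,da,eb,db):
    A=np.c_[da,-db]; s=np.linalg.lstsq(A,eb-ea,rcond=None)[0]
    return (ea+s[0]*da+eb+s[1]*db)/2, np.linalg.norm(ea+s[0]*da-eb-s[1]*db)
E
python3 - <<'E'
from h import *
for n in ["top","scene"]:
    d=np.load(f"pics/{n}0.npy"); P=cloud(n,d)
    z=P[...,2]; bench=np.median(z[(P[...,0]>.3)&(P[...,0]<.5)&(P[...,1]>-.3)&(P[...,1]<-.1)])
    m=(abs(z-.13)<.006)&(P[...,0]>.4)&(P[...,0]<.8)&(abs(P[...,1]-.06)<.3)&(d>0)
    m=m.astype(np.uint8)
    m=cv2.morphologyEx(m,cv2.MORPH_OPEN,np.ones((3,3)))
    k,l,s,c=cv2.connectedComponentsWithStats(m); i=1+np.argmax(s[1:,4]); 
    cnt=max(cv2.findContours((l==i).astype(np.uint8),0,2)[0],key=cv2.contourArea)
    hull=cv2.convexHull(cnt)[:,0]
    q=onz(n,hull,.13)
    print(n,"bench",bench,"zmed",np.median(z[l==i]),s[i])
    rect=cv2.minAreaRect((q[:,:2]*1000).astype(np.float32)); print(rect)
E
python3 - <<'E'
import cv2
for n,(x0,y0,x1,y1) in {"top":(150,80,370,240),"scene":(240,110,420,290)}.items():
    p=cv2.imread(f"pics/{n}0.png")[y0:y1,x0:x1]
    s=3.3; cv2.imwrite(f"pics/{n}0c.png",cv2.resize(p,None,fx=s,fy=s,interpolation=cv2.INTER_CUBIC))
E
```

```text
top bench 9.326715440827194e-05 zmed 0.1305099427521983 [ 176  107  153  115 9961]
((603.8883666992188, 86.44664001464844), (212.8802032470703, 340.066162109375), 16.150644302368164)
scene bench 0.00017119873190440948 zmed 0.13073263253724243 [ 274  149   91  104 6077]
((604.8291015625, 84.161865234375), (212.33145141601562, 345.77825927734375), 16.086660385131836)
```

View pics/top0c.png

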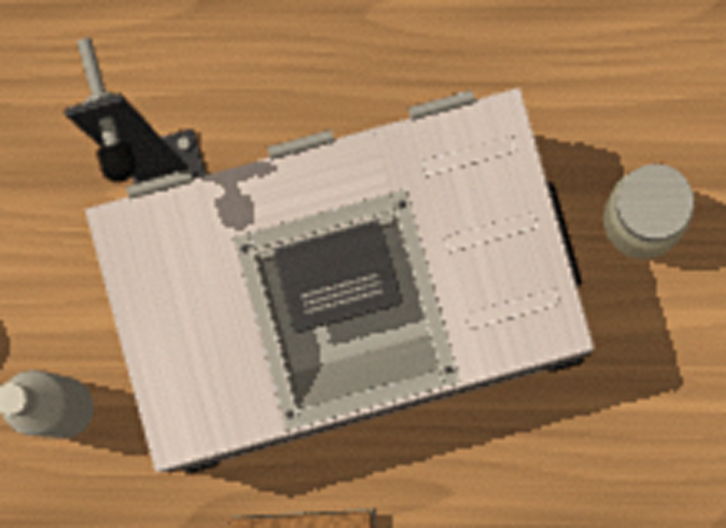

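View pics/scene0c.png

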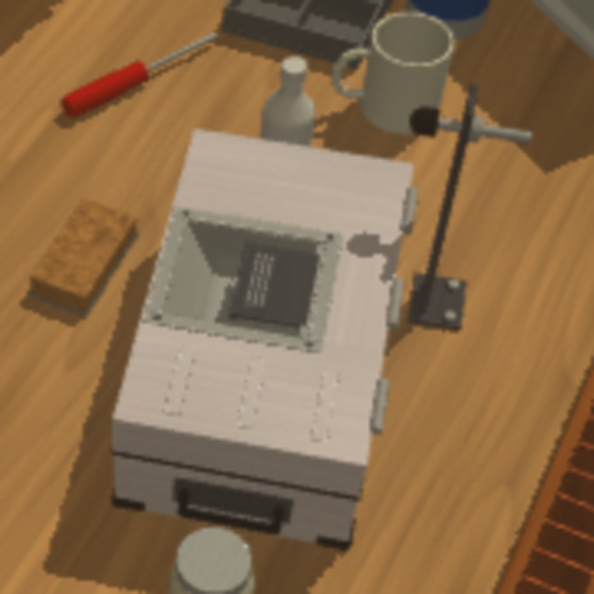

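The crops show the lid corners clearly in both views. The paddle lip ends are at crop (296,332) and (402,303), and the buffer end is at top crop (113,160) and scene crop (424,121).

```bash
python3 - <<'E'
from h import *
T=lambda a:np.array(a,float)/3.3+[150,80]
S=lambda a:np.array(a,float)/3.3+[240,110]
# order BL(back left,+y) BR FR FL
t=T([(86,210),(520,90),(592,350),(158,470)]); s=S([(413,163),(365,465),(114,420),(195,130)])
qt=onz("top",t,.13); qs=onz("scene",s,.13)
for q in(qt,qs):
    c=q.mean(0); x=(q[0]+q[1]-q[2]-q[3]); y=q[0]+q[3]-q[1]-q[2]
    print(np.round(q[:,:2],4).tolist(),c,np.degrees(np.arctan2(x[1],x[0])),np.degrees(np.arctan2(-y[0],y[1])),np.hypot(*x[:2])/2,np.hypot(*y[:2])/2)
lip=onz("top",T([(296,332),(402,303)]),.125); print("lip top",lip, lip.mean(0)); 
lip=onz("scene",S([(232,316),(247,243)]),.125); print("lip scene",lip,lip.mean(0))
# buffer blob centre
et,dt=dirs("top",T([(115,162)])); es,ds=dirs("scene",S([(424,121)]))
print("buf",tri(et,dt[0],es,ds[0]))
d=np.load("pics/top0.npy");P=cloud("top",d)
ds=np.load("pics/scene0.npy");Ps=cloud("scene",ds)
c=np.array([.605,.0845]);a=np.radians(15.5);M=np.array([[np.cos(a),np.sin(a)],[-np.sin(a),np.cos(a)]])
for n,Q in(("top",P),("scene",Ps)):
    L=(Q[...,:2]-c)@M.T; z=Q[...,2]
    m=(z>.2)&(z<.26)&(abs(L[...,1]-.12)<.05)&(L[...,0]>.0)&(L[...,0]<.17)
    o=np.c_[L[m],z[m]]; print(n,len(o)); o=o[np.argsort(o[:,0])]; print(np.round(o[::max(1,len(o)//25)]*1000).tolist())
E
```

```text
[[0.6504, 0.275], [0.7433, -0.0514], [0.5474, -0.1065], [0.455, 0.2172]] [0.59899779 0.08357575 0.13      ] 16.090764154841978 15.912108659015018 0.203648234940327 0.3380026098058043
[[0.6536, 0.2772], [0.7467, -0.0498], [0.5529, -0.1072], [0.4587, 0.2185]] [0.6029746  0.08467853 0.13      ] 16.629482968457 16.017443568450595 0.20281329976699694 0.3395242609387177
lip top [[0.55968781 0.11574979 0.125     ]
 [0.5821684  0.03610508 0.125     ]] [0.5709281  0.07592744 0.125     ]
lip scene [[0.58665529 0.03853206 0.125     ]
 [0.56145208 0.1192514  0.125     ]] [0.57405368 0.07889173 0.125     ]
buf (array([0.66690064, 0.23029777, 0.22859476]), np.float64(0.0004260581999239278))
top 334
[[85.0, 123.0, 237.0], [88.0, 119.0, 238.0], [90.0, 120.0, 240.0], [93.0, 126.0, 245.0], [96.0, 124.0, 239.0], [99.0, 113.0, 234.0], [102.0, 125.0, 238.0], [104.0, 121.0, 243.0], [107.0, 121.0, 242.0], [113.0, 122.0, 238.0], [120.0, 119.0, 234.0], [126.0, 127.0, 235.0], [129.0, 135.0, 245.0], [129.0, 122.0, 248.0], [129.0, 136.0, 234.0], [129.0, 119.0, 225.0], [129.0, 106.0, 219.0], [129.0, 119.0, 204.0], [130.0, 119.0, 242.0], [130.0, 127.0, 258.0], [130.0, 114.0, 214.0], [135.0, 113.0, 259.0], [145.0, 126.0, 236.0], [152.0, 127.0, 235.0], [159.0, 120.0, 228.0], [166.0, 124.0, 235.0]]
scene 201
[[86.0, 119.0, 237.0], [90.0, 111.0, 234.0], [93.0, 121.0, 244.0], [95.0, 115.0, 231.0], [98.0, 115.0, 232.0], [101.0, 112.0, 235.0], [103.0, 112.0, 236.0], [106.0, 110.0, 238.0], [108.0, 113.0, 240.0], [115.0, 120.0, 227.0], [120.0, 117.0, 231.0], [126.0, 117.0, 233.0], [129.0, 119.0, 258.0], [129.0, 104.0, 249.0], [131.0, 101.0, 245.0], [132.0, 105.0, 219.0], [133.0, 102.0, 213.0], [134.0, 104.0, 203.0], [137.0, 124.0, 243.0], [140.0, 126.0, 242.0], [142.0, 129.0, 240.0], [145.0, 112.0, 234.0], [152.0, 122.0, 237.0], [157.0, 126.0, 235.0], [164.0, 123.0, 231.0], [170.0, 120.0, 232.0]]
```

```bash
cat >> h.py <<'E'
C=np.array([.6015,.0845]);YAW=np.radians(16.1);EX=np.array([np.cos(YAW),np.sin(YAW)]);EY=np.array([-EX[1],EX[0]])
def w(lx,ly,z): p=C+EX*lx+EY*ly; return np.array([p[0],p[1],z])
def st():
    s=r.get_state(); p=s['tcp_pos']; d=p[:2]-C
    f=s['contact_force']
    print('t%.2f tcp %s rot %s | local x %.1f y %.1f z %.1f mm | F local %.1f %.1f %.1f M %s w %.4f'%(s['time_s'],p.round(4),s['eef_rot'].round(2),d@EX*1e3,d@EY*1e3,p[2]*1e3,f[:2]@EX,f[:2]@EY,f[2],s['moment'].round(2),s['gripper_width']))
    return s
def rel(target,yaw):
    s=r.get_state(); M=R.from_euler('xyz',s['eef_rot'],degrees=True).as_matrix()
    d=M.T@(np.array(target)-s['tcp_pos']); t=(s['eef_rot'][2]-yaw+180)%360-180
    print('tool delta',d.round(4),'turn',np.radians(t).round(4))
E
python3 -c "
from h import *
st(); rel(w(-.050,0,.250),16.1)"
```

```text
t0.15 tcp [0.1824 0.6495 0.2428] rot [-8.9930e+01  1.0000e-02  1.6431e+02] | local x -245.9 y 659.1 z 242.8 mm | F local -0.3 -0.2 -0.6 M [-0.05  0.   -0.04] w 0.0875
tool delta [-0.5138 -0.0065  0.457 ] turn 2.5867
```

Emit:
apply_moves(
  deltas=[
    {"tx": -0.013,"tz": 0.011,"turn": 0.08},
    {"tx": -0.037,"tz": 0.033,"turn": 0.22},
    {"tx": -0.066,"tz": 0.058,"turn": 0.36},
    {"tx": -0.095,"tz": 0.084,"turn": 0.5},
    {"tx": -0.124,"tz": 0.11,"turn": 0.64,"gripper": 0.03},
  ],
)

```text
invalid input at $.deltas[0]: expected keys tx, ty, tz, turn, gripper
```

```bash
python3 -c "
from h import *
st(); rel(w(-.050,0,.250),16.1)"
```

```text
t0.15 tcp [0.1824 0.6495 0.2428] rot [-8.9930e+01  1.0000e-02  1.6431e+02] | local x -245.9 y 659.1 z 242.8 mm | F local -0.3 -0.2 -0.6 M [-0.05  0.   -0.04] w 0.0875
tool delta [-0.5138 -0.0065  0.457 ] turn 2.5867
```

All keys are required, so I'll resend with every key filled in.

Emit:
apply_moves(
  deltas=[
    {"tx": -0.013,"ty": 0,"tz": 0.011,"turn": 0.08,"gripper": 0.03},
    {"tx": -0.037,"ty": 0,"tz": 0.033,"turn": 0.22,"gripper": 0.03},
    {"tx": -0.066,"ty": 0,"tz": 0.058,"turn": 0.36,"gripper": 0.03},
    {"tx": -0.095,"ty": 0,"tz": 0.084,"turn": 0.5,"gripper": 0.03},
    {"tx": -0.124,"ty": 0,"tz": 0.11,"turn": 0.64,"gripper": 0.03},
  ],
  newtons=20,
)

```text
time_s: 0.65
tcp_pos: [0.2727, 0.5089, 0.2432]
eef_rot: [-90.0, 0.0, 127.3]
contact_force: [1.4, 0.6, 0.0]
gripper_width: 0.0534
```

```bash
python3 -c "
from h import *
st(); rel(w(-.050,0,.250),16.1)"
```

```text
t0.65 tcp [0.2727 0.5089 0.2432] rot [-8.9980e+01  2.0000e-02  1.2733e+02] | local x -198.2 y 499.0 z 243.2 mm | F local 1.5 0.2 0.0 M [ 0.1  -0.1   0.03] w 0.0534
tool delta [-0.5188 -0.0066  0.0425] turn 1.9413
```

Emit:
apply_moves(
  deltas=[
    {"tx": -0.037,"ty": 0,"tz": 0.003,"turn": 0.14,"gripper": 0.03},
    {"tx": -0.074,"ty": -0.001,"tz": 0.006,"turn": 0.28,"gripper": 0.03},
    {"tx": -0.111,"ty": -0.002,"tz": 0.009,"turn": 0.42,"gripper": 0.03},
    {"tx": -0.148,"ty": -0.003,"tz": 0.012,"turn": 0.56,"gripper": 0.03},
    {"tx": -0.185,"ty": -0.003,"tz": 0.015,"turn": 0.7,"gripper": 0.03},
  ],
)

```text
time_s: 1.15
tcp_pos: [0.3738, 0.3533, 0.2467]
eef_rot: [-90.0, -0.0, 87.2]
contact_force: [0.0, -0.2, -0.4]
gripper_width: 0.0303
```

```bash
python3 -c "
from h import *
st(); rel(w(-.050,0,.250),16.1)"
```

```text
t1.15 tcp [0.3738 0.3533 0.2467] rot [-9.000e+01 -1.000e-02  8.722e+01] | local x -144.2 y 321.4 z 246.7 mm | F local -0.0 -0.2 -0.4 M [ 0.07 -0.14  0.  ] w 0.0303
tool delta [-0.2736 -0.0034 -0.1932] turn 1.2413
```

Emit:
apply_moves(
  deltas=[
    {"tx": -0.03,"ty": 0,"tz": -0.021,"turn": 0.14,"gripper": 0.03},
    {"tx": -0.06,"ty": 0,"tz": -0.042,"turn": 0.28,"gripper": 0.03},
    {"tx": -0.09,"ty": 0,"tz": -0.063,"turn": 0.42,"gripper": 0.03},
    {"tx": -0.12,"ty": 0,"tz": -0.084,"turn": 0.56,"gripper": 0.03},
    {"tx": -0.15,"ty": 0,"tz": -0.105,"turn": 0.7,"gripper": 0.03},
  ],
)

```text
time_s: 1.65
tcp_pos: [0.4722, 0.1989, 0.2466]
eef_rot: [-90.0, -0.0, 47.1]
contact_force: [0.3, 0.5, -0.5]
gripper_width: 0.0302
```

```bash
python3 -c "
from h import *
st(); rel(w(-.050,0,.250),16.1)"
```

```text
t1.65 tcp [0.4722 0.1989 0.2466] rot [-90.    -0.    47.11] | local x -92.5 y 145.8 z 246.6 mm | F local 0.4 0.4 -0.5 M [ 0.18 -0.17  0.01] w 0.0302
tool delta [-0.0387 -0.0034 -0.1469] turn 0.5412
```

Emit:
apply_moves(
  deltas=[
    {"tx": -0.01,"ty": 0,"tz": -0.035,"turn": 0.14,"gripper": 0.03},
    {"tx": -0.02,"ty": 0,"tz": -0.07,"turn": 0.28,"gripper": 0.03},
    {"tx": -0.03,"ty": 0,"tz": -0.105,"turn": 0.42,"gripper": 0.03},
    {"tx": -0.036,"ty": 0,"tz": -0.137,"turn": 0.51,"gripper": 0.03},
    {"tx": -0.039,"ty": -0.003,"tz": -0.147,"turn": 0.541,"gripper": 0.03},
  ],
)

```text
time_s: 2.15
tcp_pos: [0.5544, 0.07, 0.2488]
eef_rot: [-90.0, 0.1, 16.1]
contact_force: [0.2, 0.4, 0.3]
gripper_width: 0.0303
```

```bash
python3 -c "
from h import *
st(); rel(w(-.050,0,.250),16.1)
p,d=capture('wrist'); cv2.imwrite('pics/w1.png',p[:,:,::-1]); np.save('pics/w1.npy',d)"
```

```text
t2.15 tcp [0.5544 0.07   0.2488] rot [-9.003e+01  9.000e-02  1.613e+01] | local x -49.3 y -0.9 z 248.8 mm | F local 0.3 0.4 0.3 M [ 0.12 -0.12 -0.02] w 0.0303
tool delta [-0.0007 -0.0012  0.0009] turn 0.0005
```

View pics/w1.png

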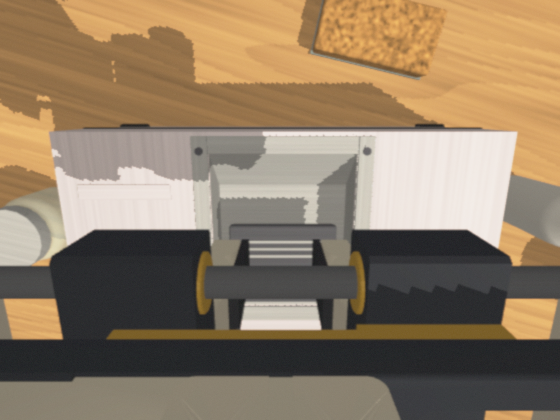

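The wrist view looks from the robot side with the image flipped, and the sanding block is at the top. The lip's front edge is at about row 227, columns 230–336, with the pan open above it in the picture (rows 150–225). I'll refine the lip position from this.

```bash
cat >> h.py <<'E'
def wristray(uv,pos,rot):
    i=camera_info('wrist');K=i['K'];T=i['tool_from_camera'];uv=np.atleast_2d(uv).astype(float)
    d=np.c_[(uv[:,0]-K[0,2])/K[0,0],-(uv[:,1]-K[1,2])/K[1,1],-np.ones(len(uv))]
    M=R.from_euler('xyz',rot,degrees=True).as_matrix()
    return M@T[:3,3]+np.array(pos), d@T[:3,:3].T@M.T
def loc(p): p=np.atleast_2d(p); return np.c_[(p[:,:2]-C)@EX,(p[:,:2]-C)@EY,p[:,2]]*1e3
E
python3 - <<'E'
from h import *
p=cv2.imread('pics/w1.png'); cv2.imwrite('pics/w1c.png',cv2.resize(p[120:350,180:390],None,fx=2.6,fy=2.6,interpolation=cv2.INTER_CUBIC))
pos=[.5544,.0702,.249];rot=[-90,0,16.1]
for z,uv in((.13,[(53,133),(516,133)]),(.124,[(230,227),(336,227)]),(.13,[(212,151),(356,151)])):
    e,d=wristray(uv,pos,rot); print(z,loc(e+d*((z-e[2])/d[:,2])[:,None]).round(1).tolist())
dep=np.load('pics/w1.npy')
e,d=wristray([(283,v) for v in range(140,260,5)],pos,rot)
print(loc(e+d*dep[140:260:5,283][:,None]).round(0).tolist())
# finger side: x of finger front faces
for u in (225,335):
    e,d=wristray([(u,v) for v in range(235,335,8)],pos,rot)
    M=R.from_euler('xyz',rot,degrees=True).as_matrix()
    print(u,((e+d*dep[235:335:8,u][:,None]-pos)@M*1e3).round(0).tolist())
E
```

```text
0.13 [[-103.0, -165.6, 130.0], [-103.0, 169.4, 130.0]]
0.124 [[-29.5, -41.0, 124.0], [-29.5, 43.1, 124.0]]
0.13 [[-90.1, -51.2, 130.0], [-90.1, 54.4, 130.0]]
[[-98.0, 1.0, 131.0], [-94.0, 1.0, 130.0], [-91.0, 1.0, 131.0], [-87.0, 1.0, 126.0], [-82.0, 1.0, 121.0], [-77.0, 1.0, 114.0], [-73.0, 1.0, 108.0], [-67.0, 1.0, 102.0], [-62.0, 1.0, 95.0], [-57.0, 1.0, 90.0], [-52.0, 1.0, 89.0], [-48.0, 1.0, 90.0], [-43.0, 1.0, 89.0], [-38.0, 1.0, 88.0], [-34.0, 1.0, 90.0], [-29.0, 1.0, 89.0], [-25.0, 1.0, 90.0], [-32.0, 1.0, 127.0], [-29.0, 1.0, 129.0], [-25.0, 1.0, 129.0], [-21.0, 1.0, 129.0], [-16.0, 1.0, 128.0], [-12.0, 1.0, 130.0], [-8.0, 1.0, 130.0]]
225 [[39.0, 160.0, -50.0], [-12.0, 7.0, -25.0], [-11.0, -0.0, -24.0], [-11.0, -8.0, -23.0], [-32.0, -61.0, -14.0], [-31.0, -64.0, -14.0], [-30.0, -65.0, -13.0], [-28.0, -65.0, -13.0], [-7.0, -33.0, -19.0], [-5.0, -35.0, -19.0], [-2.0, -35.0, -19.0], [1.0, -35.0, -19.0], [-23.0, -74.0, -12.0]]
335 [[25.0, 120.0, 42.0], [-12.0, 8.0, 24.0], [-12.0, -2.0, 23.0], [-11.0, -9.0, 22.0], [-32.0, -60.0, 13.0], [-31.0, -64.0, 13.0], [-29.0, -64.0, 13.0], [-28.0, -66.0, 12.0], [-6.0, -31.0, 18.0], [-4.0, -32.0, 18.0], [-1.0, -32.0, 18.0], [1.0, -34.0, 18.0], [-23.0, -74.0, 11.0]]
```

View pics/w1c.png

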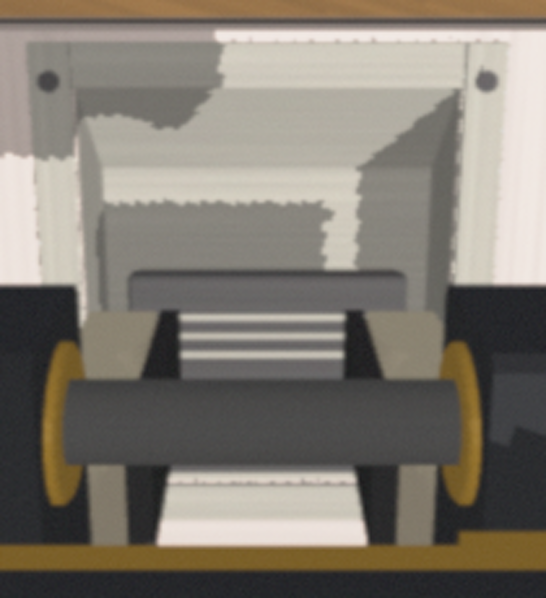

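Emit:
apply_moves(
  deltas=[
    {"tx": 0,"ty": 0.02,"tz": 0.002,"turn": 0,"gripper": 0.03},
    {"tx": 0,"ty": 0.05,"tz": 0.002,"turn": 0,"gripper": 0.03},
    {"tx": 0,"ty": 0.08,"tz": 0.002,"turn": 0,"gripper": 0.03},
    {"tx": 0,"ty": 0.1,"tz": 0.002,"turn": 0,"gripper": 0.03},
    {"tx": 0,"ty": 0.11,"tz": 0.002,"turn": 0,"gripper": 0.03},
  ],
)

```text
time_s: 2.7
tcp_pos: [0.5517, 0.0744, 0.1377]
eef_rot: [-90.0, 0.2, 16.5]
contact_force: [-0.2, 0.4, 0.3]
gripper_width: 0.0302
```

```bash
python3 -c "
from h import *
st()"
```

```text
t2.70 tcp [0.5517 0.0744 0.1377] rot [-90.01   0.16  16.51] | local x -50.7 y 4.1 z 137.7 mm | F local -0.1 0.4 0.3 M [ 0.09 -0.12 -0.02] w 0.0302
```

Emit:
apply_moves(
  deltas=[
    {"tx": 0,"ty": 0.008,"tz": 0,"turn": 0,"gripper": 0.03},
    {"tx": 0,"ty": 0.015,"tz": 0,"turn": 0,"gripper": 0.03},
    {"tx": 0,"ty": 0.02,"tz": 0,"turn": 0,"gripper": 0.03},
    {"tx": 0,"ty": 0.02,"tz": 0,"turn": 0,"gripper": 0.03},
  ],
)

```text
time_s: 3.1
tcp_pos: [0.5529, 0.0741, 0.1194]
eef_rot: [-90.0, 0.0, 16.4]
contact_force: [0.5, 0.0, 0.1]
gripper_width: 0.0299
```

```bash
python3 -c "
from h import *
st()
for n in ['wrist','scene']:
  p,d=capture(n); cv2.imwrite('pics/%s2.png'%n,p[:,:,::-1])"
```

```text
t3.10 tcp [0.5529 0.0741 0.1194] rot [-9.000e+01  1.000e-02  1.644e+01] | local x -49.5 y 3.5 z 119.4 mm | F local 0.5 -0.1 0.1 M [ 0.1  -0.14 -0.03] w 0.0299
```

View pics/wrist2.png

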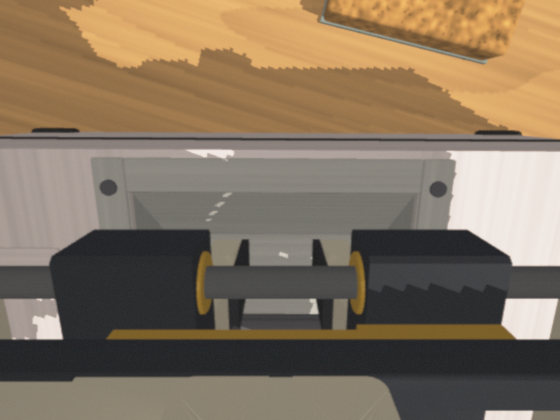

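The fingers are in the pan, between the ramp (rows 195–235) and the dark lip (about row 318), with no contact force. Next I'll feel for the lip.

Emit:
apply_moves(
  deltas=[
    {"tx": 0.002,"ty": 0,"tz": 0,"turn": 0,"gripper": 0.03},
    {"tx": 0.003,"ty": 0,"tz": 0,"turn": 0,"gripper": 0.03},
    {"tx": 0.004,"ty": 0,"tz": 0,"turn": 0,"gripper": 0.03},
  ],
)

```text
time_s: 3.5
tcp_pos: [0.5572, 0.0753, 0.1199]
eef_rot: [-90.0, -0.0, 16.4]
contact_force: [0.1, 0.4, 0.6]
gripper_width: 0.0299
```

```bash
python3 -c "
from h import *
st()"
```

```text
t3.50 tcp [0.5572 0.0753 0.1199] rot [-9.000e+01 -3.000e-02  1.643e+01] | local x -45.1 y 3.5 z 119.9 mm | F local 0.2 0.3 0.6 M [ 0.07 -0.18 -0.  ] w 0.0299
```

Emit:
apply_moves(
  deltas=[
    {"tx": 0.001,"ty": 0,"tz": 0,"turn": 0,"gripper": 0.03},
    {"tx": 0.002,"ty": 0,"tz": 0,"turn": 0,"gripper": 0.03},
  ],
)

```text
time_s: 3.7
tcp_pos: [0.5588, 0.0758, 0.1196]
eef_rot: [-90.0, 0.0, 16.4]
contact_force: [-1.8, -1.2, 0.7]
gripper_width: 0.0301
```

```bash
python3 -c "
from h import *
st()"
```

```text
t3.70 tcp [0.5588 0.0758 0.1196] rot [-9.000e+01  1.000e-02  1.643e+01] | local x -43.4 y 3.5 z 119.6 mm | F local -2.1 -0.7 0.7 M [-0.21  0.6  -0.1 ] w 0.0301
```

Emit:
apply_moves(
  deltas=[
    {"tx": 0.0005,"ty": 0,"tz": 0,"turn": 0,"gripper": 0.03},
    {"tx": 0.001,"ty": 0,"tz": 0,"turn": 0,"gripper": 0.03},
  ],
)

```text
time_s: 3.9
tcp_pos: [0.5589, 0.0758, 0.1194]
eef_rot: [-90.0, 0.1, 16.4]
contact_force: [-4.4, -0.8, 2.7]
gripper_width: 0.03
```

```bash
python3 -c "
from h import *
st()"
```

```text
t3.90 tcp [0.5589 0.0758 0.1194] rot [-90.01   0.1   16.41] | local x -43.3 y 3.4 z 119.4 mm | F local -4.4 0.4 2.7 M [-0.24  1.55 -0.17] w 0.0300
```

Emit:
apply_moves(
  deltas=[
    {"tx": 0.001,"ty": 0,"tz": 0,"turn": 0,"gripper": 0.03},
    {"tx": 0.002,"ty": 0,"tz": 0,"turn": 0,"gripper": 0.03},
    {"tx": 0.0025,"ty": -0.001,"tz": 0,"turn": 0,"gripper": 0.03},
    {"tx": 0.0025,"ty": -0.002,"tz": 0,"turn": 0,"gripper": 0.03},
  ],
)

```text
time_s: 4.3
tcp_pos: [0.559, 0.0758, 0.1199]
eef_rot: [-90.0, 0.4, 16.4]
contact_force: [-7.3, -1.4, -3.3]
gripper_width: 0.03
```

```bash
python3 -c "
from h import *
st()"
```

```text
t4.30 tcp [0.559  0.0758 0.1199] rot [-89.98   0.37  16.35] | local x -43.2 y 3.4 z 119.9 mm | F local -7.4 0.7 -3.3 M [-0.31  2.39 -0.15] w 0.0300
```

Emit:
apply_moves(
  deltas=[
    {"tx": 0.001,"ty": -0.001,"tz": 0,"turn": 0,"gripper": 0.03},
    {"tx": 0.002,"ty": -0.002,"tz": 0,"turn": 0,"gripper": 0.03},
    {"tx": 0.003,"ty": -0.003,"tz": 0,"turn": 0,"gripper": 0.03},
    {"tx": 0.003,"ty": -0.004,"tz": 0,"turn": 0,"gripper": 0.03},
  ],
)

```text
time_s: 4.7
tcp_pos: [0.5591, 0.0758, 0.1223]
eef_rot: [-90.0, 0.7, 16.3]
contact_force: [-12.2, -1.1, -4.2]
gripper_width: 0.03
```

```bash
python3 -c "
from h import *
st()"
```

```text
t4.70 tcp [0.5591 0.0758 0.1223] rot [-89.98   0.72  16.3 ] | local x -43.2 y 3.4 z 122.3 mm | F local -12.0 2.3 -4.2 M [-0.35  4.53 -0.1 ] w 0.0300
```

Emit:
apply_moves(
  deltas=[
    {"tx": 0.0005,"ty": -0.001,"tz": 0,"turn": 0,"gripper": 0.03},
    {"tx": 0.001,"ty": -0.002,"tz": 0,"turn": 0,"gripper": 0.03},
    {"tx": 0.001,"ty": -0.003,"tz": 0,"turn": 0,"gripper": 0.03},
  ],
)

```text
time_s: 5.0
tcp_pos: [0.5592, 0.0758, 0.1249]
eef_rot: [-90.0, 0.8, 16.3]
contact_force: [-14.7, -1.8, -4.6]
gripper_width: 0.0299
```

```bash
python3 -c "
from h import *
st()
p,d=capture('scene'); cv2.imwrite('pics/s3.png',cv2.resize(p[110:290,240:420,::-1],None,fx=3.3,fy=3.3))
p,d=capture('wrist'); cv2.imwrite('pics/w3.png',p[:,:,::-1])
"
```

```text
t5.00 tcp [0.5592 0.0758 0.1249] rot [-89.98   0.82  16.29] | local x -43.1 y 3.3 z 124.9 mm | F local -14.7 2.3 -4.6 M [-0.48  5.28 -0.08] w 0.0299
```

View pics/s3.png

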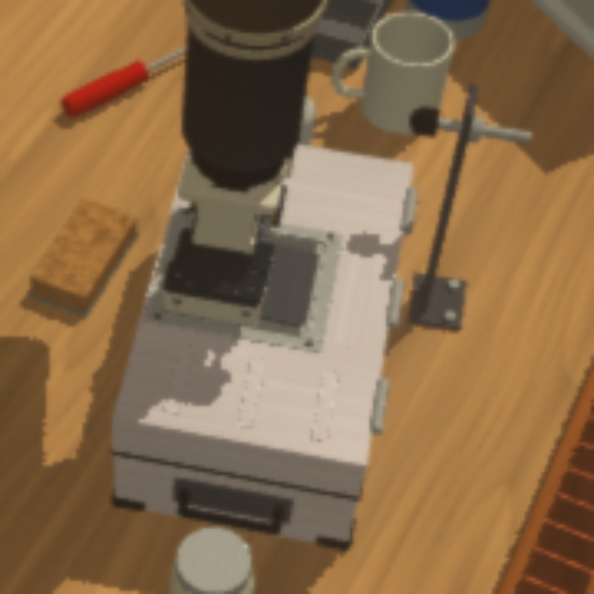

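View pics/w3.png

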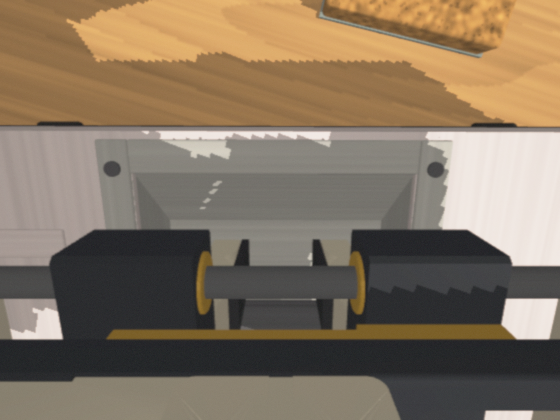

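Emit:
apply_moves(
  deltas=[
    {"tx": 0.001,"ty": 0.002,"tz": 0,"turn": 0,"gripper": 0.03},
    {"tx": 0.0025,"ty": 0.003,"tz": 0,"turn": 0,"gripper": 0.03},
    {"tx": 0.004,"ty": 0.002,"tz": 0,"turn": 0,"gripper": 0.03},
    {"tx": 0.0045,"ty": 0,"tz": 0,"turn": 0,"gripper": 0.03},
    {"tx": 0.0045,"ty": -0.002,"tz": 0,"turn": 0,"gripper": 0.03},
  ],
)

```text
time_s: 5.6
tcp_pos: [0.5593, 0.0757, 0.125]
eef_rot: [-90.0, 1.3, 16.2]
contact_force: [-25.5, -2.6, -3.9]
gripper_width: 0.0304
```

```bash
python3 -c "
from h import *
st()"
```

```text
t5.60 tcp [0.5593 0.0757 0.125 ] rot [-89.97   1.32  16.23] | local x -43.0 y 3.3 z 125.0 mm | F local -25.2 4.6 -3.9 M [-0.6   8.82  0.02] w 0.0304
```

Emit:
apply_moves(
  deltas=[
    {"tx": 0.0,"ty": -0.002,"tz": 0,"turn": 0,"gripper": 0.03},
    {"tx": 0.0,"ty": -0.004,"tz": 0,"turn": 0,"gripper": 0.03},
    {"tx": 0.0,"ty": -0.005,"tz": 0,"turn": 0,"gripper": 0.03},
  ],
)

```text
time_s: 5.9
tcp_pos: [0.5597, 0.0759, 0.1305]
eef_rot: [-90.0, 1.3, 16.2]
contact_force: [-25.7, -2.8, -2.3]
gripper_width: 0.0301
```

```bash
python3 -c "
from h import *
st()"
```

```text
t5.90 tcp [0.5597 0.0759 0.1305] rot [-89.97   1.26  16.25] | local x -42.5 y 3.3 z 130.5 mm | F local -25.5 4.4 -2.3 M [-0.71  8.72  0.01] w 0.0301
```

```bash
python3 -c "
from h import *
st()
p,d=capture('scene'); cv2.imwrite('pics/s4.png',cv2.resize(p[150:230,270:350,::-1],None,fx=7,fy=7,interpolation=cv2.INTER_CUBIC))
p,d=capture('wrist'); cv2.imwrite('pics/w4.png',cv2.resize(p[200:360,200:360,::-1],None,fx=3.6,fy=3.6,interpolation=cv2.INTER_CUBIC))
"
```

```text
t5.90 tcp [0.5597 0.0759 0.1305] rot [-89.97   1.26  16.25] | local x -42.5 y 3.3 z 130.5 mm | F local -25.5 4.4 -2.3 M [-0.71  8.72  0.01] w 0.0301
```

View pics/s4.png

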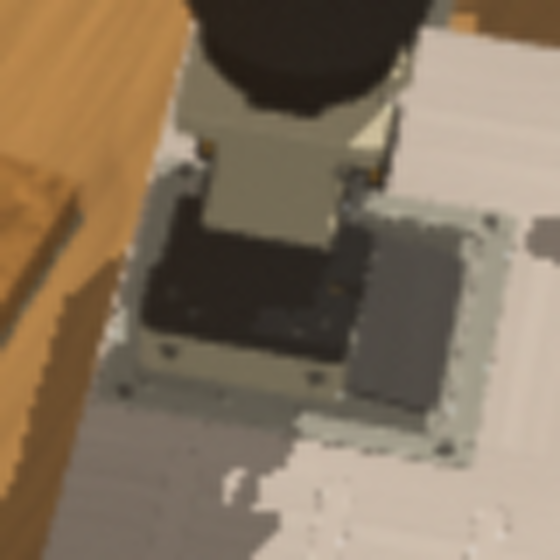

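View pics/w4.png

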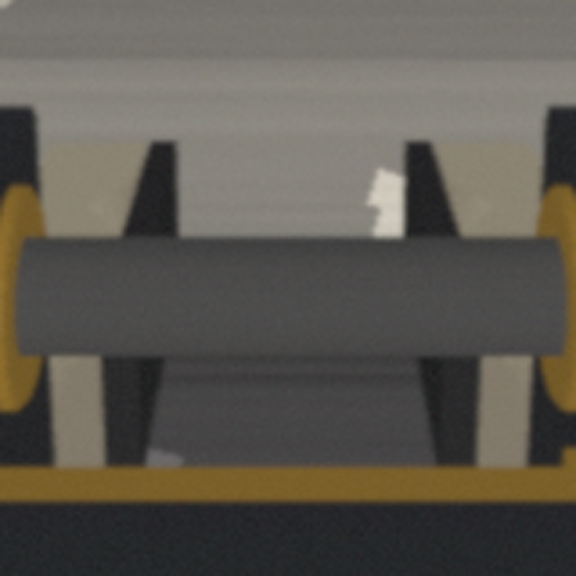

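```bash
python3 - <<'E'
from h import *
def go(rows,pos,rot,xl):
    for v in rows:
        e,d=wristray([(280,v)],pos,rot)
        lx=(e[:2]-C)@EX; s=(xl-lx)/(d[0,:2]@EX); print(v,loc(e+d*s).round(1).tolist())
s=r.get_state()
print('now'); go([297.5,299,301,304,306],s['tcp_pos'],s['eef_rot'],-.034)
print('w1'); go([225,227,230,237,238],[.5544,.0702,.249],[-90,0,16.1],-.034)
p,d=capture('wrist'); 
e,dd=wristray([(280,v) for v in range(296,326,3)],s['tcp_pos'],s['eef_rot'])
print(loc(e+dd*d[296:326:3,280][:,None]).round(0).tolist())
e,dd=wristray([(280,v) for v in range(200,266,6)],s['tcp_pos'],s['eef_rot'])
print(loc(e+dd*d[200:266:6,280][:,None]).round(0).tolist())
E
```

```text
now
297.5 [[-34.0, 2.7, 135.0]]
299 [[-34.0, 2.7, 136.3]]
301 [[-34.0, 2.7, 138.0]]
304 [[-34.0, 2.7, 140.5]]
306 [[-34.0, 2.7, 142.1]]
w1
225 [[-34.0, -1.3, 132.7]]
227 [[-34.0, -1.3, 137.6]]
230 [[-34.0, -1.3, 144.5]]
237 [[-34.0, -1.3, 159.5]]
238 [[-34.0, -1.3, 161.5]]
[[-67.0, 3.0, 196.0], [-32.0, 3.0, 133.0], [-32.0, 3.0, 134.0], [-32.0, 3.0, 138.0], [-108.0, 3.0, 272.0], [-30.0, 3.0, 140.0], [-28.0, 3.0, 139.0], [-27.0, 3.0, 138.0], [-25.0, 3.0, 138.0], [-23.0, 3.0, 137.0]]
[[-70.0, 3.0, 106.0], [-66.0, 3.0, 101.0], [-62.0, 3.0, 96.0], [-57.0, 3.0, 91.0], [-53.0, 3.0, 89.0], [-50.0, 3.0, 90.0], [-47.0, 3.0, 91.0], [-43.0, 3.0, 90.0], [-40.0, 3.0, 90.0], [-36.0, 3.0, 89.0], [-33.0, 3.0, 90.0]]
```

The depth image shows the lip's top at about 140 mm, so the paddle has lifted about 10 mm without slipping. I'll continue along the arc and ease the push.

Emit:
apply_moves(
  deltas=[
    {"tx": -0.0005,"ty": -0.002,"tz": 0,"turn": 0,"gripper": 0.03},
    {"tx": -0.001,"ty": -0.004,"tz": 0,"turn": 0,"gripper": 0.03},
    {"tx": -0.001,"ty": -0.006,"tz": 0,"turn": 0,"gripper": 0.03},
    {"tx": -0.001,"ty": -0.008,"tz": 0,"turn": 0,"gripper": 0.03},
  ],
)

```text
time_s: 6.45
tcp_pos: [0.5611, 0.0763, 0.1395]
eef_rot: [-90.0, 1.0, 16.3]
contact_force: [-20.2, -1.4, -1.9]
gripper_width: 0.0299
```

```bash
python3 -c "
from h import *
st()"
```

```text
t6.45 tcp [0.5611 0.0763 0.1395] rot [-89.98   0.99  16.29] | local x -41.1 y 3.3 z 139.5 mm | F local -19.8 4.2 -1.9 M [-0.65  6.79 -0.06] w 0.0299
```

Emit:
apply_moves(
  deltas=[
    {"tx": 0,"ty": -0.002,"tz": 0,"turn": 0,"gripper": 0.03},
    {"tx": 0,"ty": -0.004,"tz": 0,"turn": 0,"gripper": 0.03},
    {"tx": 0,"ty": -0.006,"tz": 0,"turn": 0,"gripper": 0.03},
    {"tx": 0,"ty": -0.008,"tz": 0,"turn": 0,"gripper": 0.03},
    {"tx": 0.001,"ty": -0.01,"tz": 0,"turn": 0,"gripper": 0.03},
  ],
)

```text
time_s: 6.95
tcp_pos: [0.5646, 0.0773, 0.1507]
eef_rot: [-90.0, 0.7, 16.3]
contact_force: [-14.6, -2.3, -0.8]
gripper_width: 0.03
```

```bash
python3 -c "
from h import *
st()"
```

```text
t6.95 tcp [0.5646 0.0773 0.1507] rot [-89.98   0.7   16.33] | local x -37.5 y 3.3 z 150.7 mm | F local -14.7 1.8 -0.8 M [-0.57  5.05 -0.08] w 0.0300
```

Emit:
apply_moves(
  deltas=[
    {"tx": 0.001,"ty": -0.002,"tz": 0,"turn": 0,"gripper": 0.03},
    {"tx": 0.002,"ty": -0.004,"tz": 0,"turn": 0,"gripper": 0.03},
    {"tx": 0.003,"ty": -0.006,"tz": 0,"turn": 0,"gripper": 0.03},
    {"tx": 0.004,"ty": -0.008,"tz": 0,"turn": 0,"gripper": 0.03},
    {"tx": 0.005,"ty": -0.01,"tz": 0,"turn": 0,"gripper": 0.03},
  ],
)

```text
time_s: 7.45
tcp_pos: [0.5692, 0.0787, 0.1609]
eef_rot: [-90.0, 0.7, 16.3]
contact_force: [-16.4, -2.5, 1.5]
gripper_width: 0.0301
```

```bash
python3 -c "
from h import *
st()
p,d=capture('scene'); cv2.imwrite('pics/s5.png',cv2.resize(p[110:290,240:420,::-1],None,fx=3.3,fy=3.3,interpolation=cv2.INTER_CUBIC))
"
```

```text
t7.45 tcp [0.5692 0.0787 0.1609] rot [-89.98   0.72  16.33] | local x -32.6 y 3.3 z 160.9 mm | F local -16.5 2.2 1.5 M [-0.65  5.58 -0.11] w 0.0301
```

View pics/s5.png

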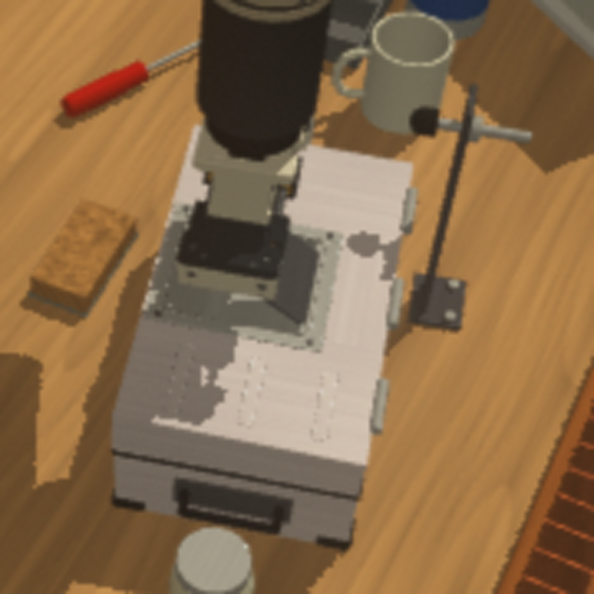

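Emit:
apply_moves(
  deltas=[
    {"tx": 0.001,"ty": -0.0015,"tz": 0,"turn": 0,"gripper": 0.03},
    {"tx": 0.003,"ty": -0.003,"tz": 0,"turn": 0,"gripper": 0.03},
    {"tx": 0.004,"ty": -0.005,"tz": 0,"turn": 0,"gripper": 0.03},
  ],
)

```text
time_s: 7.8
tcp_pos: [0.5727, 0.0797, 0.1659]
eef_rot: [-90.0, 0.8, 16.3]
contact_force: [-16.4, -2.1, 2.4]
gripper_width: 0.0301
```

```bash
python3 -c "
from h import *
st()"
```

```text
t7.80 tcp [0.5727 0.0797 0.1659] rot [-89.99   0.77  16.33] | local x -29.0 y 3.4 z 165.9 mm | F local -16.4 2.6 2.4 M [-0.66  5.84 -0.08] w 0.0301
```

Emit:
apply_moves(
  deltas=[
    {"tx": 0.0005,"ty": -0.0025,"tz": 0,"turn": 0,"gripper": 0.03},
    {"tx": 0.001,"ty": -0.005,"tz": 0,"turn": 0,"gripper": 0.03},
    {"tx": 0.002,"ty": -0.0075,"tz": 0,"turn": 0,"gripper": 0.03},
    {"tx": 0.003,"ty": -0.01,"tz": 0,"turn": 0,"gripper": 0.03},
    {"tx": 0.004,"ty": -0.0125,"tz": 0,"turn": 0,"gripper": 0.03},
  ],
)

```text
time_s: 8.3
tcp_pos: [0.5779, 0.0812, 0.1791]
eef_rot: [-90.0, 0.6, 16.4]
contact_force: [-14.5, -2.1, 2.9]
gripper_width: 0.0303
```

```bash
python3 -c "
from h import *
st()
p,d=capture('scene'); cv2.imwrite('pics/s6.png',cv2.resize(p[110:290,240:420,::-1],None,fx=3.3,fy=3.3,interpolation=cv2.INTER_CUBIC))
"
```

```text
t8.30 tcp [0.5779 0.0812 0.1791] rot [-89.99   0.6   16.35] | local x -23.5 y 3.4 z 179.1 mm | F local -14.5 2.1 2.9 M [-0.67  5.04 -0.14] w 0.0303
```

View pics/s6.png

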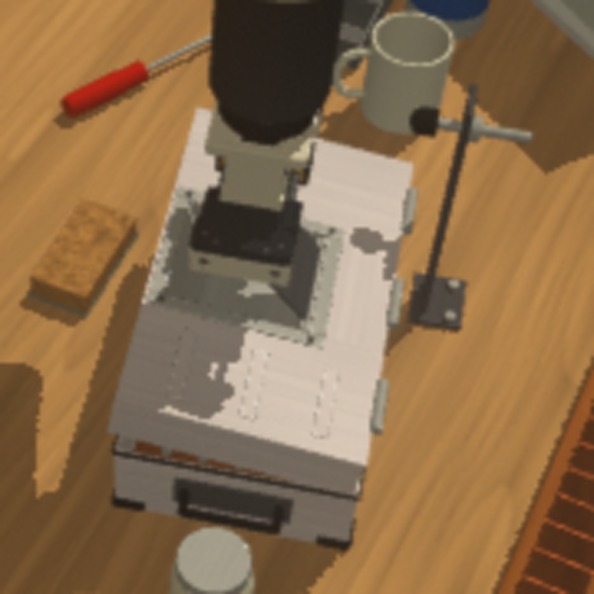

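The lid is opening: a gap shows above the tub at crop (150–250,450). I'll keep following the arc.

Emit:
apply_moves(
  deltas=[
    {"tx": 0.002,"ty": -0.0045,"tz": 0,"turn": 0,"gripper": 0.03},
    {"tx": 0.004,"ty": -0.009,"tz": 0,"turn": 0,"gripper": 0.03},
    {"tx": 0.0065,"ty": -0.0135,"tz": 0,"turn": 0,"gripper": 0.03},
    {"tx": 0.009,"ty": -0.018,"tz": 0,"turn": 0,"gripper": 0.03},
    {"tx": 0.0115,"ty": -0.0225,"tz": 0,"turn": 0,"gripper": 0.03},
  ],
)

```text
time_s: 8.85
tcp_pos: [0.5901, 0.0847, 0.2025]
eef_rot: [-90.0, 0.5, 16.4]
contact_force: [-12.6, -1.8, 5.0]
gripper_width: 0.0299
```

```bash
python3 -c "
from h import *
st()"
```

```text
t8.85 tcp [0.5901 0.0847 0.2025] rot [-90.     0.47  16.38] | local x -10.9 y 3.4 z 202.5 mm | F local -12.6 1.7 5.0 M [-0.78  4.48 -0.11] w 0.0299
```

Emit:
apply_moves(
  deltas=[
    {"tx": 0.003,"ty": -0.004,"tz": 0,"turn": 0,"gripper": 0.03},
    {"tx": 0.006,"ty": -0.008,"tz": 0,"turn": 0,"gripper": 0.03},
    {"tx": 0.009,"ty": -0.012,"tz": 0,"turn": 0,"gripper": 0.03},
    {"tx": 0.012,"ty": -0.016,"tz": 0,"turn": 0,"gripper": 0.03},
    {"tx": 0.015,"ty": -0.02,"tz": 0,"turn": 0,"gripper": 0.03},
  ],
)

```text
time_s: 9.35
tcp_pos: [0.6056, 0.0892, 0.2236]
eef_rot: [-90.0, 0.3, 16.4]
contact_force: [-10.5, -2.4, 8.5]
gripper_width: 0.03
```

```bash
python3 -c "
from h import *
st()"
```

```text
t9.35 tcp [0.6056 0.0892 0.2236] rot [-90.02   0.31  16.4 ] | local x 5.3 y 3.4 z 223.6 mm | F local -10.8 0.7 8.5 M [-0.77  4.04 -0.12] w 0.0300
```

Emit:
apply_moves(
  deltas=[
    {"tx": 0.002,"ty": -0.005,"tz": 0,"turn": 0,"gripper": 0.03},
    {"tx": 0.006,"ty": -0.01,"tz": 0,"turn": 0,"gripper": 0.03},
    {"tx": 0.01,"ty": -0.014,"tz": 0,"turn": 0,"gripper": 0.03},
    {"tx": 0.0145,"ty": -0.0175,"tz": 0,"turn": 0,"gripper": 0.03},
    {"tx": 0.019,"ty": -0.021,"tz": 0,"turn": 0,"gripper": 0.03},
  ],
)

```text
time_s: 9.85
tcp_pos: [0.6262, 0.0956, 0.244]
eef_rot: [-90.0, 0.1, 16.4]
contact_force: [-3.1, -1.5, -1.5]
gripper_width: 0.0298
```

```bash
python3 -c "
from h import *
st()
for n in ['scene','wrist']:
  p,d=capture(n); cv2.imwrite('pics/%s7.png'%n,p[:,:,::-1])
"
```

```text
t9.85 tcp [0.6262 0.0956 0.244 ] rot [-90.     0.1   16.41] | local x 26.8 y 3.8 z 244.0 mm | F local -3.4 -0.6 -1.5 M [-0.39  1.13 -0.25] w 0.0298
```

View pics/scene7.png

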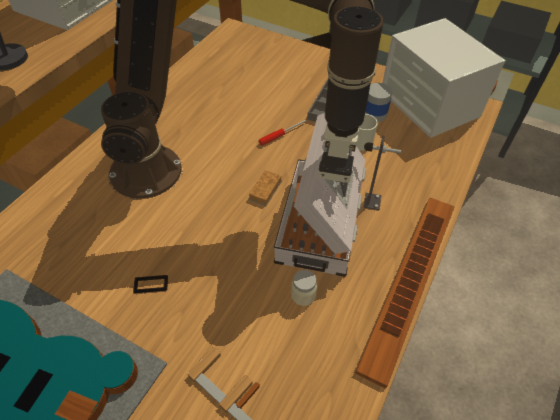

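View pics/wrist7.png

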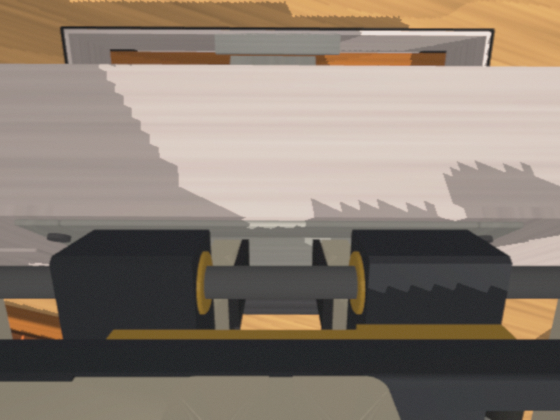

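The lid is well up. I'll measure its angle and the paddle's state from depth.

```bash
cat >> h.py <<'E'
def lidang():
    out=[]
    for n in('top','scene'):
        p,d=capture(n);P=cloud(n,d);L=loc(P.reshape(-1,3))
        m=(abs(L[:,1])>75)&(abs(L[:,1])<160)&(L[:,2]>150)&(L[:,2]<345)&(L[:,0]<112)&(L[:,0]>-110)
        if n=='scene': m&=L[:,1]<0
        v=np.c_[102-L[m,0],L[m,2]-130]; a=np.arctan2(v[:,1],v[:,0]); rr=np.hypot(*v.T)
        k=(rr>60)&(rr<208); 
        out.append((n,k.sum(),np.percentile(a[k],[10,50,90]).round(3)))
    print(out)
E
python3 - <<'E'
from h import *
lidang()
p,d=capture('top'); cv2.imwrite('pics/t8.png',cv2.resize(p[60:260,120:400,::-1],None,fx=2.8,fy=2.8,interpolation=cv2.INTER_CUBIC))
E
```

```text
[('top', np.int64(2397), array([0.844, 0.97 , 0.981])), ('scene', np.int64(1375), array([0.907, 0.976, 1.164]))]
```

View pics/t8.png

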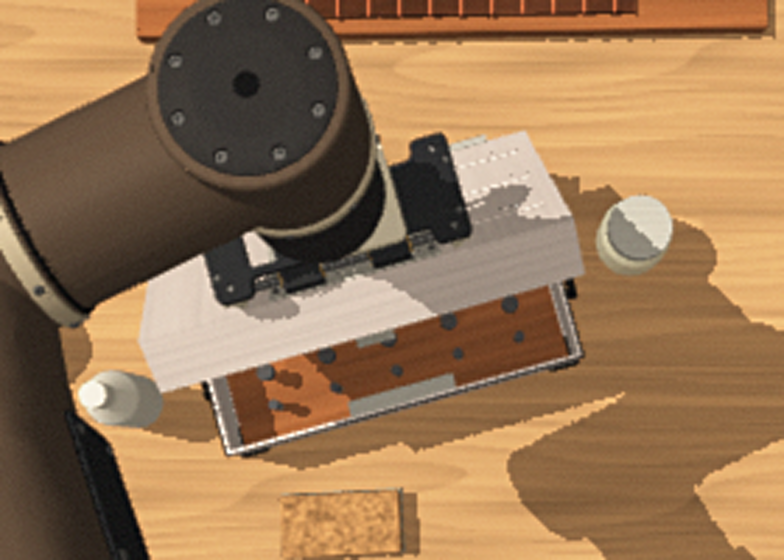

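The lid is at about 0.97 rad and the fingers are only lightly on the paddle. I'll lift the fingers straight out so the paddle can fall shut.

Emit:
apply_moves(
  deltas=[
    {"tx": 0.0,"ty": -0.005,"tz": 0,"turn": 0,"gripper": 0.03},
    {"tx": 0.0,"ty": -0.012,"tz": 0,"turn": 0,"gripper": 0.03},
    {"tx": 0.0,"ty": -0.022,"tz": 0,"turn": 0,"gripper": 0.03},
    {"tx": 0.0,"ty": -0.035,"tz": 0,"turn": 0,"gripper": 0.03},
    {"tx": 0.0,"ty": -0.05,"tz": 0,"turn": 0,"gripper": 0.03},
  ],
)

```text
time_s: 10.6
tcp_pos: [0.6274, 0.0961, 0.2969]
eef_rot: [-90.0, -0.2, 16.5]
contact_force: [0.1, -0.0, -0.0]
gripper_width: 0.0301
```

```bash
python3 -c "
from h import *
st();lidang()
p,d=capture('scene'); cv2.imwrite('pics/s9.png',cv2.resize(p[60:290,240:440,::-1],None,fx=2.6,fy=2.6,interpolation=cv2.INTER_CUBIC))
"
```

```text
t10.60 tcp [0.6274 0.0961 0.2969] rot [-90.01  -0.18  16.47] | local x 28.1 y 4.0 z 296.9 mm | F local 0.1 -0.1 -0.0 M [ 0.06 -0.11  0.08] w 0.0301
[('top', np.int64(1894), array([0.955, 1.077, 1.107])), ('scene', np.int64(1005), array([1.007, 1.101, 1.112]))]
```

View pics/s9.png

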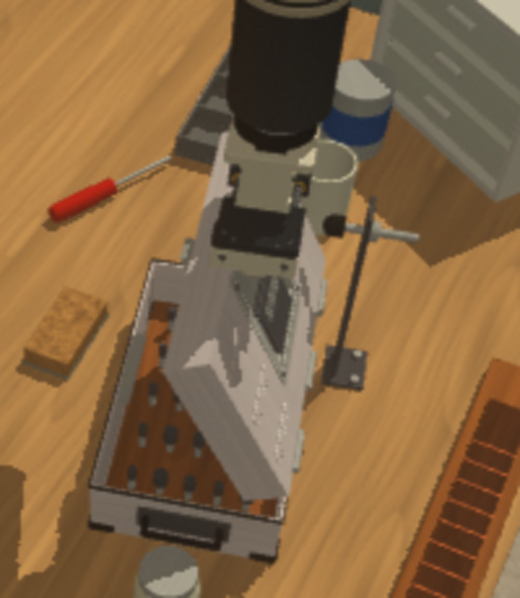

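Forces are zero, the paddle lies flat in its pan, and the lid is at about 1.1 rad. I'll go over the top to the lid's inner side and open the fingers to straddle the pawl.

Emit:
apply_moves(
  deltas=[
    {"tx": 0.001,"ty": -0.015,"tz": 0.002,"turn": 0,"gripper": 0.03},
    {"tx": 0.001,"ty": -0.04,"tz": 0.002,"turn": 0,"gripper": 0.03},
    {"tx": -0.005,"ty": -0.065,"tz": 0.002,"turn": 0,"gripper": 0.06},
    {"tx": -0.03,"ty": -0.075,"tz": 0.002,"turn": 0,"gripper": 0.084},
    {"tx": -0.06,"ty": -0.075,"tz": 0.002,"turn": 0,"gripper": 0.084},
  ],
)

```text
time_s: 11.25
tcp_pos: [0.569, 0.081, 0.3708]
eef_rot: [-90.0, -0.2, 16.4]
contact_force: [-0.1, 1.1, 0.6]
gripper_width: 0.049
```

Emit:
apply_moves(
  deltas=[
    {"tx": -0.03,"ty": 0,"tz": 0,"turn": 0,"gripper": 0.084},
    {"tx": -0.045,"ty": 0.0,"tz": 0,"turn": 0,"gripper": 0.084},
    {"tx": -0.05,"ty": 0.0,"tz": 0,"turn": 0,"gripper": 0.084},
  ],
)

```text
time_s: 11.55
tcp_pos: [0.5195, 0.0663, 0.3705]
eef_rot: [-90.0, -0.1, 16.5]
contact_force: [0.6, -0.7, -0.2]
gripper_width: 0.0724
```

```bash
python3 -c "
from h import *
st();lidang(); rel(w(-.08,0.0015,.287),16.1)
p,d=capture('wrist'); cv2.imwrite('pics/w10.png',p[:,:,::-1])
"
```

```text
t11.55 tcp [0.5195 0.0663 0.3705] rot [-89.98  -0.12  16.45] | local x -83.8 y 5.3 z 370.5 mm | F local 0.4 -0.9 -0.2 M [ 0.11 -0.21 -0.02] w 0.0724
[('top', np.int64(1241), array([0.973, 1.098, 1.108])), ('scene', np.int64(1011), array([1.006, 1.101, 1.111]))]
tool delta [ 0.0027  0.0831 -0.0039] turn 0.0061
```

View pics/w10.png

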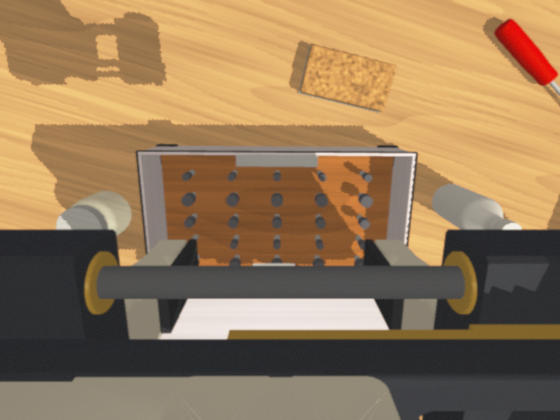

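Emit:
apply_moves(
  deltas=[
    {"tx": 0,"ty": 0.015,"tz": -0.002,"turn": 0.006,"gripper": 0.084},
    {"tx": 0,"ty": 0.035,"tz": -0.004,"turn": 0.006,"gripper": 0.084},
    {"tx": 0.002,"ty": 0.06,"tz": -0.004,"turn": 0.006,"gripper": 0.084},
    {"tx": 0.003,"ty": 0.078,"tz": -0.004,"turn": 0.006,"gripper": 0.084},
    {"tx": 0.003,"ty": 0.083,"tz": -0.004,"turn": 0.006,"gripper": 0.084},
  ],
)

```text
time_s: 12.2
tcp_pos: [0.5244, 0.0636, 0.2837]
eef_rot: [-90.0, 0.3, 16.1]
contact_force: [-0.1, -0.6, 0.9]
gripper_width: 0.0841
```

Emit:
apply_moves(
  deltas=[
    {"tx": 0.005,"ty": 0,"tz": 0,"turn": 0,"gripper": 0.084},
    {"tx": 0.012,"ty": 0,"tz": 0,"turn": 0,"gripper": 0.084},
    {"tx": 0.02,"ty": 0,"tz": 0,"turn": 0,"gripper": 0.084},
    {"tx": 0.025,"ty": 0,"tz": 0,"turn": 0,"gripper": 0.084},
    {"tx": 0.028,"ty": 0,"tz": 0,"turn": 0,"gripper": 0.084},
  ],
)

```text
time_s: 12.7
tcp_pos: [0.5521, 0.0716, 0.2868]
eef_rot: [-90.0, -0.0, 16.1]
contact_force: [0.5, 0.4, 0.9]
gripper_width: 0.0835
```

```bash
python3 -c "
from h import *
st();lidang()
p,d=capture('wrist'); cv2.imwrite('pics/w11.png',p[:,:,::-1])
"
```

```text
t12.70 tcp [0.5521 0.0716 0.2868] rot [-9.000e+01 -3.000e-02  1.608e+01] | local x -51.1 y 1.3 z 286.8 mm | F local 0.6 0.3 0.9 M [ 0.07 -0.15  0.02] w 0.0835
[('top', np.int64(1161), array([0.986, 1.1  , 1.111])), ('scene', np.int64(1026), array([1.002, 1.101, 1.113]))]
```

View pics/w11.png

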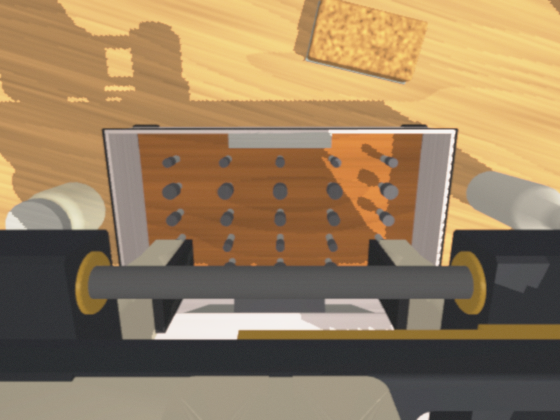

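Emit:
apply_moves(
  deltas=[
    {"tx": 0.003,"ty": 0,"tz": 0,"turn": 0,"gripper": 0.084},
    {"tx": 0.006,"ty": 0,"tz": 0,"turn": 0,"gripper": 0.084},
    {"tx": 0.009,"ty": 0,"tz": 0,"turn": 0,"gripper": 0.084},
    {"tx": 0.012,"ty": -0.002,"tz": 0,"turn": 0,"gripper": 0.084},
    {"tx": 0.015,"ty": -0.004,"tz": 0,"turn": 0,"gripper": 0.084},
  ],
)

```text
time_s: 13.35
tcp_pos: [0.5648, 0.0751, 0.291]
eef_rot: [-90.0, 0.1, 16.1]
contact_force: [-5.3, -1.3, 4.0]
gripper_width: 0.0841
```

```bash
python3 -c "
from h import *
st();lidang()
"
```

```text
t13.35 tcp [0.5648 0.0751 0.291 ] rot [-90.02   0.11  16.09] | local x -37.8 y 1.1 z 291.0 mm | F local -5.4 0.2 4.0 M [-0.33  1.66  0.07] w 0.0841
[('top', np.int64(987), array([1.016, 1.145, 1.154])), ('scene', np.int64(957), array([1.05 , 1.151, 1.162]))]
```

Emit:
apply_moves(
  deltas=[
    {"tx": 0.003,"ty": -0.003,"tz": 0,"turn": 0,"gripper": 0.084},
    {"tx": 0.006,"ty": -0.006,"tz": 0,"turn": 0,"gripper": 0.084},
    {"tx": 0.009,"ty": -0.008,"tz": 0,"turn": 0,"gripper": 0.084},
    {"tx": 0.012,"ty": -0.01,"tz": 0,"turn": 0,"gripper": 0.084},
    {"tx": 0.015,"ty": -0.012,"tz": 0,"turn": 0,"gripper": 0.084},
  ],
)

```text
time_s: 13.95
tcp_pos: [0.5804, 0.0798, 0.3026]
eef_rot: [-90.0, 0.0, 16.1]
contact_force: [-2.7, 0.6, -0.5]
gripper_width: 0.0839
```

```bash
python3 -c "
from h import *
st();lidang()
"
```

```text
t13.95 tcp [0.5804 0.0798 0.3026] rot [-9.000e+01  1.000e-02  1.609e+01] | local x -21.6 y 1.3 z 302.6 mm | F local -2.4 1.3 -0.5 M [-0.21  0.27 -0.01] w 0.0839
[('top', np.int64(734), array([1.097, 1.214, 1.246])), ('scene', np.int64(820), array([1.136, 1.244, 1.254]))]
```

Emit:
apply_moves(
  deltas=[
    {"tx": 0.0025,"ty": -0.001,"tz": 0,"turn": 0,"gripper": 0.084},
    {"tx": 0.005,"ty": -0.003,"tz": 0,"turn": 0,"gripper": 0.084},
    {"tx": 0.0075,"ty": -0.004,"tz": 0,"turn": 0,"gripper": 0.084},
    {"tx": 0.01,"ty": -0.005,"tz": 0,"turn": 0,"gripper": 0.084},
    {"tx": 0.0125,"ty": -0.006,"tz": 0,"turn": 0,"gripper": 0.084},
  ],
)

```text
time_s: 14.55
tcp_pos: [0.5923, 0.0831, 0.309]
eef_rot: [-90.0, -0.0, 16.1]
contact_force: [-2.2, 0.5, 2.4]
gripper_width: 0.0839
```

```bash
python3 -c "
from h import *
st();lidang()
p,d=capture('scene'); cv2.imwrite('pics/s12.png',cv2.resize(p[60:290,240:440,::-1],None,fx=2.6,fy=2.6,interpolation=cv2.INTER_CUBIC))
"
```

```text
t14.55 tcp [0.5923 0.0831 0.309 ] rot [-9.001e+01 -2.000e-02  1.609e+01] | local x -9.2 y 1.2 z 309.0 mm | F local -2.0 1.1 2.4 M [-0.15  0.81  0.02] w 0.0839
[('top', np.int64(557), array([1.148, 1.242, 1.311])), ('scene', np.int64(733), array([1.179, 1.309, 1.319]))]
```

View pics/s12.png

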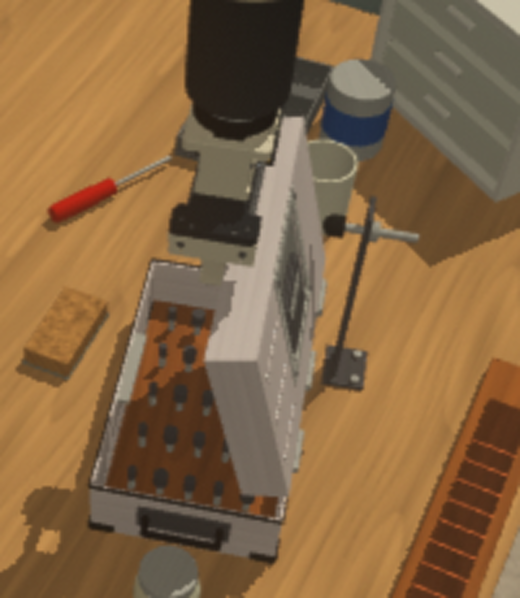

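The lid is at about 1.31 rad with the buffer at crop (336,224), and a small gap remains. I'll advance more slowly.

Emit:
apply_moves(
  deltas=[
    {"tx": 0.002,"ty": -0.001,"tz": 0,"turn": 0,"gripper": 0.084},
    {"tx": 0.004,"ty": -0.002,"tz": 0,"turn": 0,"gripper": 0.084},
    {"tx": 0.006,"ty": -0.003,"tz": 0,"turn": 0,"gripper": 0.084},
    {"tx": 0.008,"ty": -0.004,"tz": 0,"turn": 0,"gripper": 0.084},
    {"tx": 0.01,"ty": -0.005,"tz": 0,"turn": 0,"gripper": 0.084},
  ],
)

```text
time_s: 15.2
tcp_pos: [0.6019, 0.086, 0.3135]
eef_rot: [-90.0, 0.0, 16.1]
contact_force: [-0.8, 0.8, -0.3]
gripper_width: 0.0839
```

```bash
python3 -c "
from h import *
st();lidang()
"
```

```text
t15.20 tcp [0.6019 0.086  0.3135] rot [-9.000e+01  1.000e-02  1.609e+01] | local x 0.7 y 1.3 z 313.5 mm | F local -0.6 1.0 -0.3 M [-0.06  0.28  0.06] w 0.0839
[('top', np.int64(458), array([1.202, 1.285, 1.35 ])), ('scene', np.int64(628), array([1.239, 1.361, 1.37 ]))]
```

Emit:
apply_moves(
  deltas=[
    {"tx": 0.0015,"ty": -0.001,"tz": 0,"turn": 0,"gripper": 0.084},
    {"tx": 0.003,"ty": -0.0015,"tz": 0,"turn": 0,"gripper": 0.084},
    {"tx": 0.0045,"ty": -0.002,"tz": 0,"turn": 0,"gripper": 0.084},
  ],
)

```text
time_s: 15.6
tcp_pos: [0.6061, 0.0871, 0.3157]
eef_rot: [-90.0, 0.0, 16.1]
contact_force: [-1.8, -0.1, 1.0]
gripper_width: 0.084
```

```bash
python3 -c "
from h import *
st();lidang()
"
```

```text
t15.60 tcp [0.6061 0.0871 0.3157] rot [-90.     0.    16.09] | local x 5.1 y 1.3 z 315.7 mm | F local -1.8 0.4 1.0 M [0.   0.44 0.05] w 0.0840
[('top', np.int64(472), array([1.225, 1.305, 1.373])), ('scene', np.int64(589), array([1.254, 1.376, 1.393]))]
```

Emit:
apply_moves(
  deltas=[
    {"tx": 0.001,"ty": 0,"tz": 0,"turn": 0,"gripper": 0.084},
    {"tx": 0.002,"ty": -0.001,"tz": 0,"turn": 0,"gripper": 0.084},
    {"tx": 0.003,"ty": -0.001,"tz": 0,"turn": 0,"gripper": 0.084},
    {"tx": 0.004,"ty": -0.0015,"tz": 0,"turn": 0,"gripper": 0.084},
  ],
)

```text
time_s: 16.1
tcp_pos: [0.6099, 0.0882, 0.3171]
eef_rot: [-90.0, 0.0, 16.1]
contact_force: [-1.4, -0.3, 1.3]
gripper_width: 0.0839
```

```bash
python3 -c "
from h import *
st();lidang()
"
```

```text
t16.10 tcp [0.6099 0.0882 0.3171] rot [-90.     0.    16.09] | local x 9.1 y 1.2 z 317.1 mm | F local -1.4 0.1 1.3 M [-0.05  0.35  0.08] w 0.0839
[('top', np.int64(479), array([1.237, 1.328, 1.393])), ('scene', np.int64(561), array([1.273, 1.386, 1.412]))]
```

Emit:
apply_moves(
  deltas=[
    {"tx": 0.001,"ty": 0,"tz": 0,"turn": 0,"gripper": 0.084},
    {"tx": 0.002,"ty": -0.001,"tz": 0,"turn": 0,"gripper": 0.084},
    {"tx": 0.003,"ty": -0.001,"tz": 0,"turn": 0,"gripper": 0.084},
  ],
)

```text
time_s: 16.5
tcp_pos: [0.6128, 0.0891, 0.3181]
eef_rot: [-90.0, 0.0, 16.1]
contact_force: [-1.1, -0.4, 1.1]
gripper_width: 0.084
```

```bash
python3 -c "
from h import *
st();lidang()
p,d=capture('scene'); cv2.imwrite('pics/s13.png',cv2.resize(p[100:200,310:410,::-1],None,fx=6,fy=6,interpolation=cv2.INTER_CUBIC))
"
```

```text
t16.50 tcp [0.6128 0.0891 0.3181] rot [-90.     0.    16.09] | local x 12.2 y 1.3 z 318.1 mm | F local -1.2 -0.1 1.1 M [-0.06  0.46  0.08] w 0.0840
[('top', np.int64(460), array([1.25 , 1.343, 1.407])), ('scene', np.int64(530), array([1.285, 1.398, 1.426]))]
```

View pics/s13.png

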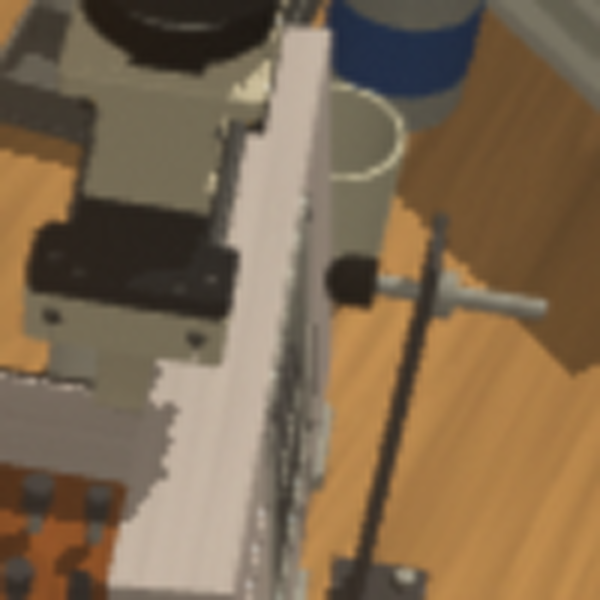

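Emit:
apply_moves(
  deltas=[
    {"tx": 0.001,"ty": 0,"tz": 0,"turn": 0,"gripper": 0.084},
    {"tx": 0.002,"ty": -0.0005,"tz": 0,"turn": 0,"gripper": 0.084},
    {"tx": 0.003,"ty": -0.001,"tz": 0,"turn": 0,"gripper": 0.084},
  ],
)

```text
time_s: 16.95
tcp_pos: [0.6157, 0.0899, 0.319]
eef_rot: [-90.0, 0.0, 16.1]
contact_force: [-1.8, 0.3, 0.1]
gripper_width: 0.0841
```

```bash
python3 -c "
from h import *
st();lidang()
"
```

```text
t16.95 tcp [0.6157 0.0899 0.319 ] rot [-9.000e+01  1.000e-02  1.608e+01] | local x 15.1 y 1.3 z 319.0 mm | F local -1.7 0.8 0.1 M [-0.11  0.25  0.01] w 0.0841
[('top', np.int64(472), array([1.268, 1.357, 1.423])), ('scene', np.int64(489), array([1.303, 1.402, 1.441]))]
```

Emit:
apply_moves(
  deltas=[
    {"tx": 0.001,"ty": 0,"tz": 0,"turn": 0,"gripper": 0.084},
    {"tx": 0.002,"ty": -0.0005,"tz": 0,"turn": 0,"gripper": 0.084},
  ],
)

```text
time_s: 17.25
tcp_pos: [0.6174, 0.0904, 0.3195]
eef_rot: [-90.0, 0.0, 16.1]
contact_force: [-2.9, -0.7, 0.5]
gripper_width: 0.0837
```

```bash
python3 -c "
from h import *
st();lidang()
"
```

```text
t17.25 tcp [0.6174 0.0904 0.3195] rot [-9.000e+01  3.000e-02  1.609e+01] | local x 16.9 y 1.3 z 319.5 mm | F local -3.0 0.1 0.5 M [-0.27  0.9   0.06] w 0.0837
[('top', np.int64(467), array([1.28 , 1.367, 1.432])), ('scene', np.int64(515), array([1.306, 1.411, 1.449]))]
```

Emit:
apply_moves(
  deltas=[
    {"tx": 0.001,"ty": 0,"tz": 0,"turn": 0,"gripper": 0.084},
    {"tx": 0.002,"ty": -0.0005,"tz": 0,"turn": 0,"gripper": 0.084},
  ],
)

```text
time_s: 17.55
tcp_pos: [0.6181, 0.0906, 0.3197]
eef_rot: [-90.0, 0.2, 16.1]
contact_force: [-8.8, -2.8, 0.7]
gripper_width: 0.0842
```

```bash
python3 -c "
from h import *
st();lidang()
"
```

```text
t17.55 tcp [0.6181 0.0906 0.3197] rot [-90.     0.19  16.09] | local x 17.6 y 1.2 z 319.7 mm | F local -9.2 -0.2 0.7 M [-0.59  2.9   0.1 ] w 0.0842
[('top', np.int64(471), array([1.285, 1.367, 1.433])), ('scene', np.int64(481), array([1.304, 1.409, 1.452]))]
```

The force rose from about 2 N to 9 N while the lid barely moved, so it has met the buffer at about 1.45 rad. I'll back off gently.

Emit:
apply_moves(
  deltas=[
    {"tx": -0.002,"ty": 0,"tz": 0,"turn": 0,"gripper": 0.084},
    {"tx": -0.005,"ty": 0,"tz": 0,"turn": 0,"gripper": 0.084},
    {"tx": -0.015,"ty": 0,"tz": 0,"turn": 0,"gripper": 0.084},
    {"tx": -0.04,"ty": 0,"tz": 0,"turn": 0,"gripper": 0.084},
    {"tx": -0.075,"ty": 0,"tz": 0,"turn": 0,"gripper": 0.084},
  ],
)

```text
time_s: 18.15
tcp_pos: [0.5471, 0.0702, 0.3193]
eef_rot: [-90.0, 0.0, 16.1]
contact_force: [-0.1, 0.2, 0.5]
gripper_width: 0.084
```

Emit:
apply_moves(
  deltas=[
    {"tx": -0.02,"ty": -0.01,"tz": 0,"turn": 0,"gripper": 0.084},
    {"tx": -0.04,"ty": -0.03,"tz": 0,"turn": 0,"gripper": 0.084},
    {"tx": -0.05,"ty": -0.05,"tz": 0,"turn": 0,"gripper": 0.084},
    {"tx": -0.05,"ty": -0.055,"tz": 0,"turn": 0,"gripper": 0.084},
    {"tx": -0.05,"ty": -0.055,"tz": 0,"turn": 0,"gripper": 0.084},
  ],
)

```text
time_s: 18.65
tcp_pos: [0.4995, 0.0565, 0.376]
eef_rot: [-90.0, -0.2, 16.1]
contact_force: [0.0, 0.5, 0.7]
gripper_width: 0.0841
```

```bash
python3 -c "
from h import *
st();lidang()
for n,(x0,y0,x1,y1) in dict(scene=(240,60,440,290),top=(140,70,360,240)).items():
  p,d=capture(n); cv2.imwrite('pics/%s14.png'%n,cv2.resize(p[y0:y1,x0:x1,::-1],None,fx=2.6,fy=2.6,interpolation=cv2.INTER_CUBIC))
  cv2.imwrite('pics/%s14f.png'%n,p[:,:,::-1])
"
```

```text
t18.65 tcp [0.4995 0.0565 0.376 ] rot [-89.96  -0.17  16.1 ] | local x -105.7 y 1.4 z 376.0 mm | F local 0.1 0.5 0.7 M [ 0.16 -0.19  0.03] w 0.0841
[('top', np.int64(1269), array([1.292, 1.375, 1.438])), ('scene', np.int64(505), array([1.301, 1.408, 1.449]))]
```

View pics/scene14.png

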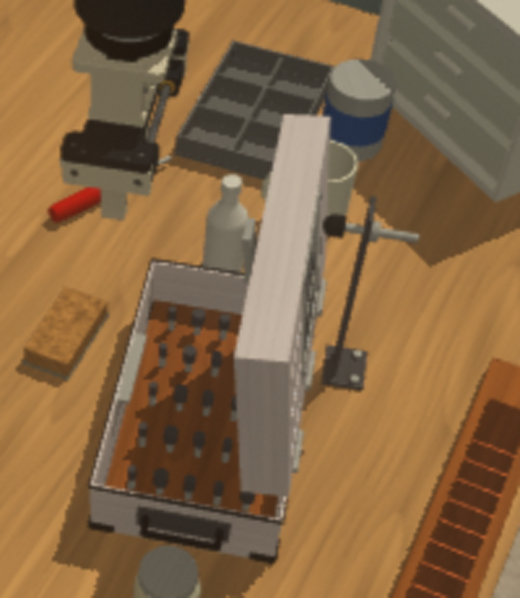

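View pics/top14f.png

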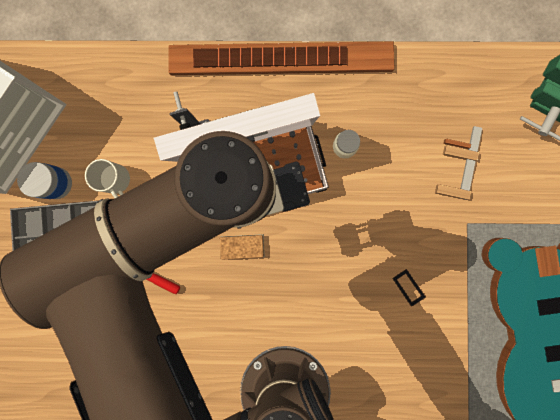

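```bash
python3 -c "
from h import *
p=cv2.imread('pics/scene14f.png'); cv2.imwrite('pics/s15.png',cv2.resize(p[110:240,320:400],None,fx=4.5,fy=4.5,interpolation=cv2.INTER_CUBIC))
p,d=capture('scene');L=loc(cloud('scene',d).reshape(-1,3))
m=(abs(L[:,1])<60)&(L[:,2]>200)&(L[:,2]<335)&(L[:,0]>50)&(L[:,0]<140)
v=np.c_[102-L[m,0],L[m,2]-130];f=1.45
b=v[:,1]*np.cos(f)-v[:,0]*np.sin(f); print(m.sum(),np.percentile(b,[1,10,50,90,99]).round(1))
"
```

```text
522 [-27.1 -23.6  -7.6   0.4   1.3]
```

View pics/s15.png

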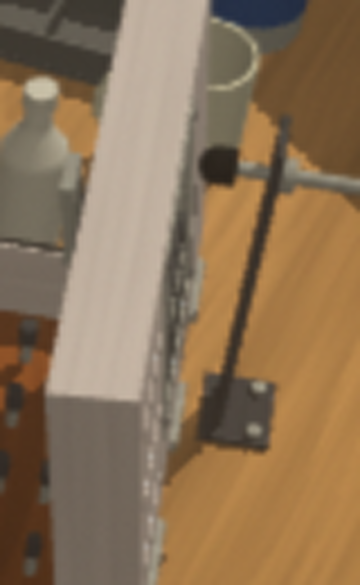

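The buffer at crop (218,165) touches the lid's outer face. No depth point around the paddle stands more than 1.3 mm above the lid face, so the paddle is flat. The gripper is clear with zero force, so I'll hand in.

```bash
python3 -c "
from h import *
st(); print(r.close_job())"
```

```text
t18.90 tcp [0.4994 0.0564 0.3737] rot [-90.02   0.12  16.08] | local x -105.9 y 1.4 z 373.7 mm | F local 0.5 0.1 -0.4 M [ 0.02 -0.18 -0.04] w 0.0842
the job is handed in; nothing more can be done
None
```

The chest is open: the lid rests against the rubber buffer at about 1.45 rad, the paddle is flat again, and I handed the job in at 18.9 s.

**What I did:** I put two fingertips in the recessed pan and lifted the paddle lip by friction, pressing with up to about 25 N to about 0.79 rad. I then swung the lid up with the paddle to about 1.1 rad and lifted the fingers clear so the paddle could fall shut. Last, I pushed the lid's front edge slowly back until the force rose from about 2 N to 9 N at the buffer, and withdrew.

**Last checks:**
- **Lid:** it read 1.45 rad under load and the same after release, and the picture shows the buffer touching it.
- **Paddle:** no depth point around it stands more than 1.3 mm above the lid's face.
- **Gripper:** it is clear of everything, with about zero contact force.
- **Other objects:** nothing on the bench looked moved in the last pictures, but I did not measure this.

**Departures and disagreements:**
- **Lid ran ahead:** near 0.7 rad it got ahead of the finger path and reached 0.97 rad, and lifting the fingers out dragged it on to 1.1 rad. The gripper body passed within a few millimetres of the lid's front edge there, with no large force seen.
- **Paddle return:** the paddle fell shut on its own spring; I did not guide it down.
- **Top camera:** its median lid angle came out lower, at about 1.37 rad. I think it mixed in points from the lid's skirt, so I relied on the 1.44–1.45 rad upper readings from both cameras.

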